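# Load a stepped hub on the brazing carrier and dock it in the hearth

### The job

The brazed hub on the carrier's spindle is finished: lift it off and stand it upright, small end up, on the flat cooling brick. Make up the next one: thread all the ring blanks that lie on the table over the spindle, largest at the bottom and each next smaller one on top, and set the hold-down weight over the spindle on top of them; only then slide the carrier along its rails into the brick hearth until its edge has lifted the drop catch and the catch has fallen fully down behind the carrier plate, and let go. Leave the rod tin and the flux tin where they are.

Things in the scene. Friction and masses are not known exactly. Their poses are not given: they have to be found in the camera images.
- hearth: fixed brazing hearth on the table: green sole plate, two guide rails, end stop, three cream fire bricks beside and behind the docked place (114 mm high, front open; no room between them for loading). Origin on the table under the spindle of a docked carrier; x along the rails into the hearth (away from the robot), z up. Side bricks: x = -32 mm and back, inner faces 92 mm off the axis
- rail_mouth (a point): front end of the guide rails, midway between them, 6 mm above the table (top of the sole plate, which is 6 mm thick and 166 mm wide): x = -255 mm in the hearth's frame. Rails: inner faces at y = +62 and -62 mm, tops 20 mm above the table, from here to the end stop
- catch (a joint): drop catch of bent steel strip with a red tab, beside the rail on the hearth's y = + side: angle in rad, 0 = fully down (its lower limit), grows as the nose rises, about 0.15 while it rides on the carrier plate; range 0 to 0.8. Falls by its own weight (0.12 kg, no spring). The carrier's front edge lifts its sloping front (2 to 5 N); its upright rear face then holds the carrier's rear edge
- catch_nose (a point): middle of the upright rear face of the catch's nose; with the catch down at x = -50, y = +49 mm in the hearth's frame, 10 mm above the table. The nose hangs inside the y = + rail, from y = +38 to +60 mm, and reaches towards the robot to x = -84 mm, its top 31 mm above the table; a strip over the rail joins it to the arm, which runs back 80 mm to the pivot outside the rail
- carrier_seat (a point): top of the carrier's plate at the foot of the spindle, 20 mm above the table; x as the hearth's, z up. Carrier (loose, 0.6 kg): dark steel plate 90 long (x), 120 wide, 14 mm thick on the sole plate, 2 mm play to each rail. It starts 120 to 145 mm short of the docked place, before the catch. Docked: x = 0 in the hearth's frame, at most +3 mm (end stop); the catch drops once it is past x = -4 mm
- spindle_tip (a point): tip of the carrier's upright steel spindle, 67 mm above the plate's top. The spindle is 19 mm in diameter, straight for the lower 57 mm, then a 10 mm cone, 8 mm wide at the top
- carrier_handle (a point): middle of the carrier's upright round black handle, 26 mm in diameter and 38 mm high, 90 mm from the spindle on the robot's side, on a tongue of the plate; 51 mm above the table, its top 70 mm above it. Can be grasped from above; sliding the loaded carrier by it takes 8 to 20 N
- hub_c (a point): finished hub (0.45 kg, heat-darkened steel with brass joints): one piece of three steps, 68, 56 and 44 mm in diameter and 10, 10 and 14 mm high from below (34 mm in all), bore 23 mm right through. At the start it sits on the spindle, largest step on the carrier plate. This point is half-way up, 17 mm above its underside; z up, towards the small end
- brick_top (a point): centre of the top of the cooling brick: a cream fire brick with scorch rings lying flat, fixed, 230 mm long (its x), 114 mm wide (its y), 32 mm thick, top 32 mm above the table, on the robot's right; the whole foot of the hub must stand on it
- weight_knob (a point): hold-down weight (dark steel, 0.4 kg, 77 mm high): round body 46 mm in diameter, 47 mm high, with a blind bore 23 mm wide and 41 mm deep, open below; on top a knob 32 mm in diameter to grasp. This point is the middle of the knob, 65 mm above the underside; z up. It stands upright on the table at the start
- ring_1_c (a point): ring blank, grey steel, 68 mm outside diameter, bore 23 mm, 10 mm thick, flat on the table at the start; this point is its centre, half-way up (5 mm above its underside); z up. Not in every start: three to five of the five sizes (68, 59, 50, 41, 32 mm) are there, the others read None
- ring_2_c (a point): ring blank, grey steel, 59 mm outside diameter, bore 23 mm, 10 mm thick, flat on the table at the start; this point is its centre, half-way up (5 mm above its underside); z up. Not in every start: three to five of the five sizes (68, 59, 50, 41, 32 mm) are there, the others read None
- ring_3_c (a point): ring blank, grey steel, 50 mm outside diameter, bore 23 mm, 10 mm thick, flat on the table at the start; this point is its centre, half-way up (5 mm above its underside); z up. Not in every start: three to five of the five sizes (68, 59, 50, 41, 32 mm) are there, the others read None
- ring_4_c (a point): ring blank, grey steel, 41 mm outside diameter, bore 23 mm, 10 mm thick, flat on the table at the start; this point is its centre, half-way up (5 mm above its underside); z up. Not in every start: three to five of the five sizes (68, 59, 50, 41, 32 mm) are there, the others read None
- ring_5_c (a point): ring blank, grey steel, 32 mm outside diameter, bore 23 mm, 10 mm thick, flat on the table at the start; this point is its centre, half-way up (5 mm above its underside); z up. Not in every start: three to five of the five sizes (68, 59, 50, 41, 32 mm) are there, the others read None
- rod_tin: tin 68 mm in diameter with upright filler rods, 266 mm high in all; origin under its centre; not to be moved
- flux_tin: round yellow tin with white lid, 70 mm in diameter, 40 mm high; origin under its centre; not to be moved
There are look-alikes about, which are no part of the job. Leave any red look-alike of the part that bears ring_3_c alone.

How it is judged (in metres and radians):
On the way, in this order (a step that is already met when the one before it is completed fails the run):
1. all rings are threaded on the spindle, largest at the bottom and smallest on top, with the weight over them, before the carrier lifts the catch (horizontal distance between each of ring_1_c, ring_2_c, ring_3_c, ring_4_c, ring_5_c and carrier_seat below 0.006 m and angle between each of ring_1_c, ring_2_c, ring_3_c, ring_4_c, ring_5_c's own z axis and vertical below 0.08 rad and z of ring_1_c in the frame of carrier_seat between 0.002 and 0.05 m and z of each of ring_2_c, ring_3_c, ring_4_c, ring_5_c in the frame of ring_1_c above 0.007 m and z of weight_knob in the frame of ring_1_c above 0.06 m and z of ring_2_c in the frame of carrier_seat between 0.002 and 0.05 m and z of each of ring_3_c, ring_4_c, ring_5_c in the frame of ring_2_c above 0.007 m and z of weight_knob in the frame of ring_2_c above 0.06 m and z of ring_3_c in the frame of carrier_seat between 0.002 and 0.05 m and z of each of ring_4_c, ring_5_c in the frame of ring_3_c above 0.007 m and z of weight_knob in the frame of ring_3_c above 0.06 m and z of ring_4_c in the frame of carrier_seat between 0.002 and 0.05 m and z of ring_5_c in the frame of ring_4_c above 0.007 m and z of weight_knob in the frame of ring_4_c above 0.06 m and z of ring_5_c in the frame of carrier_seat between 0.002 and 0.05 m and z of weight_knob in the frame of ring_5_c above 0.06 m and horizontal distance between weight_knob and carrier_seat below 0.008 m and angle between weight_knob's own z axis and vertical below 0.1 rad and z of weight_knob in the frame of carrier_seat below 0.12 m and x of carrier_seat in the frame of hearth below -0.085 m and value of joint catch below 0.05 rad), for 0.2 s.
2. the carrier, pushed in, lifts the catch (value of joint catch above 0.1 rad and x of carrier_seat in the frame of hearth above -0.12 m), for 0.1 s.
At the end, for the whole second after the job is handed in: finished hub upright on the cooling brick, its foot within the brick; rings level on the spindle, largest lowest (each within 6 mm of its axis); the weight upright on top of them; the carrier docked (less than 6.5 mm short), the catch down behind it (below 0.05 rad) and at rest (horizontal distance between each of ring_1_c, ring_2_c, ring_3_c, ring_4_c, ring_5_c and carrier_seat below 0.006 m and angle between each of ring_1_c, ring_2_c, ring_3_c, ring_4_c, ring_5_c's own z axis and vertical below 0.08 rad and z of ring_1_c in the frame of carrier_seat between 0.002 and 0.05 m and z of each of ring_2_c, ring_3_c, ring_4_c, ring_5_c in the frame of ring_1_c above 0.007 m and z of weight_knob in the frame of ring_1_c above 0.06 m and z of ring_2_c in the frame of carrier_seat between 0.002 and 0.05 m and z of each of ring_3_c, ring_4_c, ring_5_c in the frame of ring_2_c above 0.007 m and z of weight_knob in the frame of ring_2_c above 0.06 m and z of ring_3_c in the frame of carrier_seat between 0.002 and 0.05 m and z of each of ring_4_c, ring_5_c in the frame of ring_3_c above 0.007 m and z of weight_knob in the frame of ring_3_c above 0.06 m and z of ring_4_c in the frame of carrier_seat between 0.002 and 0.05 m and z of ring_5_c in the frame of ring_4_c above 0.007 m and z of weight_knob in the frame of ring_4_c above 0.06 m and z of ring_5_c in the frame of carrier_seat between 0.002 and 0.05 m and z of weight_knob in the frame of ring_5_c above 0.06 m and horizontal distance between weight_knob and carrier_seat below 0.008 m and angle between each of weight_knob, hub_c's own z axis and vertical below 0.1 rad and z of weight_knob in the frame of carrier_seat below 0.12 m and x of carrier_seat in the frame of hearth above -0.0065 m and value of joint catch below 0.05 rad and x of hub_c in the frame of brick_top between -0.083 and 0.083 m and y of hub_c in the frame of brick_top between -0.025 and 0.025 m and z of hub_c in the frame of brick_top between 0.013 and 0.021 m and velocity of joint catch below 0.2 rad/s); the robot touches nothing.
It fails at once if the rod tin is moved by more than 4 cm (distance of rod_tin from where it was at the start of the episode above 0.04 m).
It fails at once if the flux tin is moved by more than 4 cm (distance of flux_tin from where it was at the start of the episode above 0.04 m).
Of ring_1, ring_2, ring_3, ring_4, ring_5 only 3 to 5 are there at a start; the rules pass over those that are not, and their reading is None.
At some moment in a run one of ring_1, ring_2, ring_3, ring_4, ring_5 may be knocked a few centimetres aside while the robot is not near it.
Once in a run the grip may slacken for a moment while it holds something.
It also fails if it takes over 210 s, if anything falls off the work surface, if the arm or the gripper's body presses on something with over 40 N, if the wrist force passes 120 N, or if a joint passes its speed limit or range.

### The arm

A 7-joint arm with a two-finger parallel gripper is mounted at the origin on a cart in front of the work surface, level with it; the furniture and walls round the work are solid. World frame = base frame: x ahead of the robot, y to its left, z up, the work surface at z = 0. Lengths are in mm, angles in degrees, forces in N, time in s.
With the tool pointing down it reaches from about 425 to 875 mm from the base axis. Payload 4.7 kg.
Tool frame: the origin (TCP) lies on the centre line of the jaws, within the pads' length; the fingertips stand 14 mm ahead of it and the grasp point (between the pads) lies 5 mm behind it; z points along the fingers, y is the line along which they close (so a half turn about z gives the same grasp; the last joint's range is limited). The gripper opens to 85 mm and grips with 20 to 120 N. Pads are 22 mm wide; open, the fingers measure 114 mm over their backs; the gripper's body (76 mm by 85 mm) begins 54 mm behind the grasp point. The pads swing forward as they close: fully open they stand 13 mm farther back than shut.
Start: joints at [67.787, 18.392, -4.016, 83.108, 1.295, 78.541, -3.26], TCP at [254.182, -598.26, 245.349] pointing down, gripper open.
Joint ranges: [-163.93, 163.93], [-17.29, 119.83], [-79.2, 71.16], [3.27, 140.29], [-89.18, 269.18], [5.43, 117.66], [-154.24, 154.24]. Speed limits (degrees/s): [147.25, 147.25, 180, 180, 180, 180, 180].

### API

Orientations are given as a 3x3 rotation matrix whose columns are the frame's x, y, z axes.
In Python, from cell import bot gives the robot as it stands. The module is installed in compiled form; this text tells all that it offers.
- The arm moves only by the tool carry_out, never from a script. Its argument "rows" is a list of rows, each an object with "travel": the shift along the world's x, y, z in mm, a list of three; "turn": the turn, a rotation vector about the world's x, y, z in rad, a list of three. A call has 1 to 10 rows; each row is the pose to reach, as a shift and turn from the pose commanded when the call began; what a row does not reach only later rows make up. A row lasts 1/10 s, in which the tool goes at most 50 mm and 8.59 degrees, less where a joint would pass 70% of its speed; a pose out of reach is approached as far as the arm can. A call with a gripper value outside its range is refused whole. "gripper" is the finger opening in mm, from 0 to 85.4, set as the call begins (left out, the last holds). The fingers move at their own pace and stop on an object; "grip_force" is the grip in N (left out, the last holds). Time passes only in rows, so rows that repeat a pose let the fingers close. It gives the time, the measured TCP pose, the force, the opening and the grip force at its end, in the units of the state.
- bot.sense(): the state, without advancing time (a new reading comes with each control period).
- bot.get_image(name): name is "side" or "top" or "wrist"; returns a dict with "img" (400x640x3 uint8, red, green, blue), "fx", "fy", "cx", "cy" (pixels), "R" (3x3) and "t" (3): a world point X has camera coordinates R X + t. Camera axes: x right, y down, z forward; pixel columns grow to the right and rows downward; lengths in mm; the calibration is good to about 2 mm. A picture is of the moment at which its call begins. There is no depth.
- bot.hand_in(): hands the job in; it is judged then, once.
The state is a dict: "t": time; "q": joint angles; "qd": joint speeds; "effort": joint torques, N m; "position": TCP position; "tcp_rot": TCP orientation; "wrist_force": force on the tool from outside, world axes, zero at the start; "wrist_torque": the same for the moment, N m; "grip_width": finger opening in mm; "grip_force": force on a finger pad.
Only numpy, scipy, OpenCV 4.12 (cv2) and the standard library are available. Lean on these libraries where they do the work, as an engineer would, in place of code of your own. Each camera call takes 0.05 s, during which the arm holds its last target. There are 200 camera calls.

## Working session

There is one attempt and no reset: what is moved stays moved. The work goes in short steps, Python scripts to look and compute and a tool call to move; the robot and the scene stay as the last step left them, time stands still between calls to the robot, and variables do not carry over. Pictures are saved under pics/ and viewed, at most 14 in all, crops included, and the job is handed in when it is done.

Besides the shell and the picture viewer there is one more tool, called after ">>>" as name([rows], argument=value, ...), one row to a line, values as JSON. carry_out: Moves the arm, as the interface text tells. Its arguments: {"type":"object","properties":{"rows":{"type":"array"},"gripper":{"type":"number"},"grip_force":{"type":"number"}},"required":["rows"]}

```bash
mkdir -p pics
cat > h.py <<'E'
import numpy as np, cv2
from cell import bot
def shot(name, fn=None):
    d=bot.get_image(name)
    if fn: cv2.imwrite('pics/'+fn, d['img'][:,:,::-1])
    np.savez('last_'+name+'.npz', **d)
    return d
def ray(d,u,v,z):
    R=np.array(d['R']);t=np.array(d['t']).ravel()
    c=-R.T@t; r=R.T@np.array([(u-d['cx'])/d['fx'],(v-d['cy'])/d['fy'],1])
    return c+r*(z-c[2])/r[2]
def proj(d,X):
    p=np.array(d['R'])@np.array(X)+np.array(d['t']).ravel()
    return d['fx']*p[0]/p[2]+d['cx'], d['fy']*p[1]/p[2]+d['cy']
E
python3 - <<'E'
from h import *
s=bot.sense(); print(s)
for n in('top','side'):
    d=shot(n,n+'0.png'); print(n,-np.array(d['R']).T@np.array(d['t']).ravel(),d['R'],d['fx'])
E
```

```text
{'t': 0.0, 'q': array([67.78813777, 18.4398723 , -4.01544508, 83.17483229,  1.29376119,
       78.53943916, -3.26129775]), 'qd': array([-0.07543289,  0.03380961, -0.01208279,  0.02317272, -0.0068713 ,
        0.00031632,  0.01879384]), 'effort': array([ 5.06153883e-04, -4.93587005e+01, -3.82067710e-01, -3.14343989e+01,
        1.29332775e-02,  1.12876296e-02,  1.24555760e-05]), 'position': array([ 253.94596857, -597.79422298,  244.21483903]), 'tcp_rot': array([[ 9.20368488e-01,  3.91051378e-01, -8.15866427e-04],
       [ 3.91052221e-01, -9.20366885e-01,  1.71981914e-03],
       [-7.83587971e-05, -1.90191372e-03, -9.99998188e-01]]), 'wrist_force': array([-0.51745755,  0.66768531,  0.21056355]), 'wrist_torque': array([ 0.04698154, -0.04619778, -0.07263472]), 'grip_force': 0.0, 'grip_width': 85.36371989454516}
top [ 393.1370472     6.12153947 1300.0185909 ] [[-0.02659176 -0.99957329  0.01208746]
 [-0.98818137  0.02445878 -0.15132534]
 [ 0.15096512 -0.01596861 -0.98841011]] 428.658273430324
side [ 457.00975053 1200.15953706  757.0651107 ] [[-9.95343048e-01 -9.63927252e-02 -8.11443022e-04]
 [-4.62865397e-02  4.85300872e-01 -8.73121194e-01]
 [ 8.45563254e-02 -8.69017552e-01 -4.87502535e-01]] 520.0739494877522
```

View pics/top0.png

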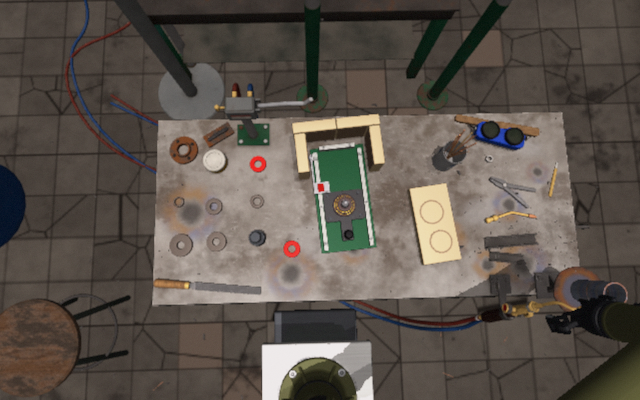

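View pics/side0.png

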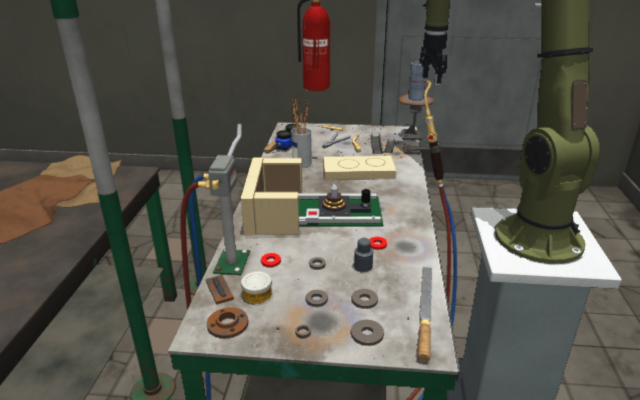

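The top view shows five grey rings near (181,245), (217,241), (214,206), (257,201) and (179,201), the weight at (257,238), and red look-alikes at (258,164) and (292,248). The carrier with the hub is at (344,205), the handle at (348,235) and the brick at (435,223).

```bash
cat >> h.py <<'E'
def fitring(d,u,v,z,w=22,thr=None):
    """dark/grey disc near (u,v): blob differing from the local background; returns centre at height z and diam"""
    im=d['img'].astype(np.float32); u,v=int(u),int(v); y0,x0=max(v-w,0),max(u-w,0)
    c=cv2.resize(im[y0:v+w,x0:u+w],None,fx=4,fy=4,interpolation=cv2.INTER_CUBIC)
    bg=np.median(c.reshape(-1,3),0); m=(np.linalg.norm(c-bg,axis=2)>(thr or 30)).astype(np.uint8)
    cs,_=cv2.findContours(m,cv2.RETR_EXTERNAL,cv2.CHAIN_APPROX_NONE)
    out=[]
    for k in cs:
        if cv2.contourArea(k)>150:
            (a,b),(p,q),_=cv2.fitEllipse(k); U=x0+(a+.5)/4-.5;V=y0+(b+.5)/4-.5
            P=ray(d,U,V,z); out.append((np.hypot(U-u,V-v),U,V,P,p/4,q/4))
    return sorted(out,key=lambda o:o[0])
E
python3 - <<'E'
from h import *
d=dict(np.load('last_top.npz'))
for n,u,v in[('A',181,245),('B',217,241),('C',214,206),('D',257,201),('E',179,201)]:
    for o in fitring(d,u,v,5,13)[:2]: print(n,np.round(o[1:3],1),o[3].round(1),np.round([o[4]*3,o[5]*3],1))
for n,u,v,z in[('spindle',344,204,87),('hubtop',344,204,54),('handle',348,235,70),('brick',435,223,32),('railL',323,251,20),('railR',374,247,20),('railLb',313,150,20),('railRb',366,147,20),('weight',257,236,77),('flux',214,160,40),('rod',450,155,100)]:
    print(n,ray(d,u,v,z).round(1))
im=d['img']; 
a=cv2.resize(im[135:260,165:385][:,:,::-1],None,fx=3.6,fy=3.6,interpolation=cv2.INTER_CUBIC); cv2.imwrite('pics/crop1.png',a)
hsv=cv2.cvtColor(im,cv2.COLOR_RGB2HSV); m=cv2.inRange(hsv,(15,30,170),(35,140,255)); m[:,:400]=0;m[:170]=0;m[270:]=0;m[:,470:]=0
k=max(cv2.findContours(m,0,1)[0],key=cv2.contourArea); print(cv2.minAreaRect(k),[ray(d,*p,32).round(1) for p in cv2.boxPoints(cv2.minAreaRect(k))])
E
```

```text
A [180.5 244.5] [445.3 397.    5. ] [90.9 91.5]
B [216.  241.5] [451.5 291.5   5. ] [26.6 27.4]
B [215.9 241.7] [451.  291.6   5. ] [12.9 16.2]
C [213.8 206.3] [557.9 298.9   5. ] [49.3 51. ]
C [222.5 199.2] [579.  272.9   5. ] [30.2 47.3]
D [256.7 201.1] [570.5 169.    5. ] [42.4 44. ]
E [178.9 201.8] [574.4 404.8   5. ] [29.1 29.6]
E [187.9 194.7] [595.4 377.8   5. ] [24.5 48. ]
spindle [544.8 -89.9  87. ]
hubtop [548.9 -92.6  54. ]
handle [457.2 -99.5  70. ]
brick [ 488.  -362.7   32. ]
railL [414.6 -28.   20. ]
railR [ 422.4 -179.7   20. ]
railLb [722.4  -6.1  20. ]
railRb [ 728.  -169.4   20. ]
weight [460.7 159.6  77. ]
flux [693.4 291.8  40. ]
rod [ 677.7 -399.8  100. ]
((435.2889099121094, 223.51641845703125), (78.96131134033203, 38.35798263549805), 79.2156982421875) [array([ 594.2, -291.7,   32. ]), array([ 613.3, -406.9,   32. ]), array([ 381.2, -433.7,   32. ]), array([ 363.4, -321.4,   32. ])]
```

View pics/crop1.png

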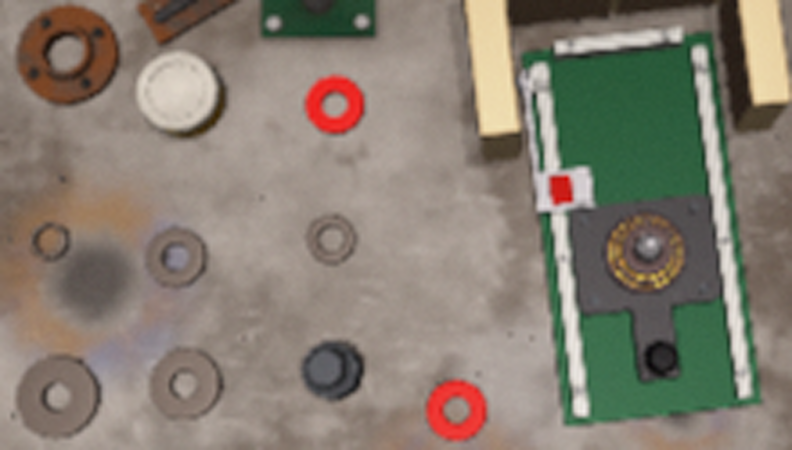

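Five rings are present, about 68, 59, 50, 41 and 32 mm. The hub and spindle are at about (546,-91) and the rails are yawed about +5°. First I lift the arm, turn the jaws along the rails and move over the hub.

>>> carry_out([
  {"travel": [0,0,50],"turn": [0,0,0.1]},
  {"travel": [0,50,60],"turn": [0,0,0.25]},
  {"travel": [30,100,60],"turn": [0,0,0.4]},
  {"travel": [60,150,60],"turn": [0,0,0.55]},
  {"travel": [90,190,60],"turn": [0,0,0.7]},
  {"travel": [120,230,60],"turn": [0,0,0.85]},
  {"travel": [150,270,60],"turn": [0,0,1.0]},
  {"travel": [180,310,60],"turn": [0,0,1.15]},
  {"travel": [210,350,60],"turn": [0,0,1.257]},
  {"travel": [230,390,60],"turn": [0,0,1.257]},
])

```text
t: 1.1
position: [479.2, -216.9, 305.0]
tcp_rot: [[-0.09, 0.996, 0.0], [0.996, 0.09, 0.0], [0.0, 0.0, -1.0]]
wrist_force: [0.4, -1.1, -0.1]
grip_width: 85.5
grip_force: 0.0
```

>>> carry_out([
  {"travel": [30,40,0],"turn": [0,0,0]},
  {"travel": [60,80,-20],"turn": [0,0,0]},
  {"travel": [62,117,-60],"turn": [0,0,0]},
  {"travel": [62,117,-100],"turn": [0,0,0]},
  {"travel": [62,117,-120],"turn": [0,0,0]},
  {"travel": [62,117,-120],"turn": [0,0,0]},
  {"travel": [62,117,-120],"turn": [0,0,0]},
])

```text
t: 1.8
position: [540.5, -101.9, 185.7]
tcp_rot: [[-0.087, 0.996, 0.0], [0.996, 0.087, 0.0], [0.0, 0.0, -1.0]]
wrist_force: [0.7, -0.4, 0.4]
grip_width: 85.4
grip_force: 0.0
```

Run:
```python
from h import *
s=bot.sense(); print(s['t'],s['position'].round(1),s['tcp_rot'].round(3),s['q'].round(1),s['wrist_force'].round(1))
d=shot('wrist','w1.png'); R=np.array(d['R']); c=-R.T@np.array(d['t']).ravel(); print(c.round(1),R.round(3),d['fx'],d['cx'],d['cy'])
print(s['tcp_rot'].T@(c-s['position']))
print(proj(d,[546,-91,87]),proj(d,s['position']))
```

```text
1.8 [ 540.5 -101.9  185.7] [[-0.087  0.996  0.   ]
 [ 0.996  0.087  0.   ]
 [ 0.     0.    -1.   ]] [ 38.6  11.  -34.  101.    6.5  69.9   7.8] [ 0.7 -0.4  0.4]
[533.5 -36.8 314.6] [[ 0.996  0.087  0.   ]
 [ 0.084 -0.962  0.259]
 [ 0.023 -0.258 -0.966]] 307.0835062094765 318.4114357920655 199.7457555023052
[  65.44234099   -1.2266311  -128.81828596]
(np.float64(328.44647568568166), np.float64(192.13258540355457)) (np.float64(321.06129846165834), np.float64(264.4770589191163))
```

View pics/w1.png

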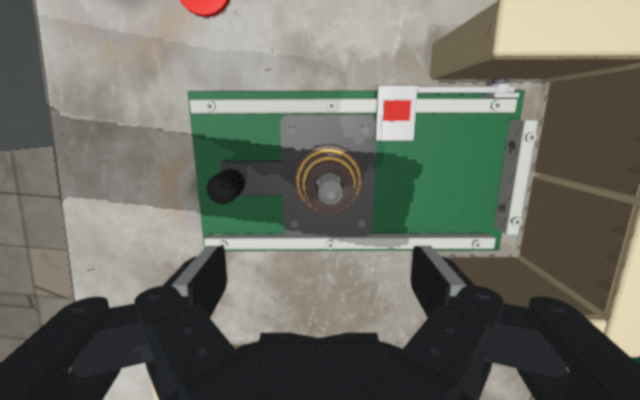

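The wrist view shows the spindle tip at (330,188), the hub concentric with it, the handle top at (228,186) and the rails parallel to the image rows, so the yaw is right.

Run:
```python
from h import *
d=dict(np.load('last_wrist.npz')); s=bot.sense()
g=cv2.cvtColor(d['img'],cv2.COLOR_RGB2GRAY); print(g[180:202:2,316:346:2])
p=ray(d,330,188,87); print('sp',p, p-s['position'])
for q in [(228,184)]: print('handle',ray(d,*q,70))
print('rails',[ray(d,*q,20).round(1) for q in [(210,106),(497,105),(223,243),(476,244)]])
print('stop',ray(d,529,178,20), 'nose tab',ray(d,397,110,31))
```

```text
[[ 69 100  91  94  96 101 102 104 107 102  98 102  80  54  58]
 [ 83 112  94  97 106 116 119 121 121 116 106 101  68  47  58]
 [ 64 100  97 112 118 121 121 123 119 118 118 114  78  51  62]
 [ 47  76 104 116 118 120 123 121 117 118 120 118 103  55  69]
 [ 47  76 111 117 117 123 121 120 118 121 120 119 112  73  75]
 [ 49  82 113 115 117 118 120 120 123 121 119 116 114  91  78]
 [ 58  85 112 114 115 119 127 133 133 124 115 113 112  97  81]
 [ 63  85 110 112 116 121 131 136 138 125 113 110 113  99  80]
 [ 63  82 106 110 114 121 132 137 136 125 111 110 116  96  78]
 [ 66  75  97 107 110 113 124 132 132 117 111 114 109  82  78]
 [ 76  79  90 104 106 107 109 111 113 110 112 117  92  77  75]]
sp [546.86675968 -87.68371297  87.        ] [  5.70821191  14.41839647 -99.70902073]
handle [464.89673784 -95.39037887  70.        ]
rails [array([433.6, -35.5,  20. ]), array([695.9, -11.6,  20. ]), array([ 446.4, -170.2,   20. ]), array([ 706.8, -148.5,   20. ])]
stop [743.09225646 -75.81470211  20.        ] nose tab [602.46301418 -24.47884441  31.        ]
```

>>> carry_out([
  {"travel": [6.8,9,-20],"turn": [0,0,0]},
  {"travel": [6.8,9,-40],"turn": [0,0,0]},
  {"travel": [6.8,9,-60],"turn": [0,0,0]},
  {"travel": [6.8,9,-80],"turn": [0,0,0]},
  {"travel": [6.8,9,-95],"turn": [0,0,0]},
  {"travel": [6.8,9,-105],"turn": [0,0,0]},
  {"travel": [6.8,9,-113],"turn": [0,0,0]},
  {"travel": [6.8,9,-113],"turn": [0,0,0]},
  {"travel": [6.8,9,-113],"turn": [0,0,0]},
], gripper=56, grip_force=40)

```text
t: 2.75
position: [547.6, -92.7, 72.9]
tcp_rot: [[-0.088, 0.996, 0.001], [0.996, 0.088, -0.0], [-0.0, 0.001, -1.0]]
wrist_force: [-0.2, -1.1, 0.1]
grip_width: 56.0
grip_force: 0.0
```

Run:
```python
from h import *
s=bot.sense(); print(s['position'].round(1),s['wrist_force'].round(1),s['grip_width'])
d=shot('wrist','w2.png')
d=shot('side'); u,v=map(int,proj(d,[547,-92,60])); a=cv2.resize(d['img'][v-40:v+40,u-50:u+50],None,fx=6,fy=6,interpolation=2); w=cv2.imread('pics/w2.png')
cv2.imwrite('pics/c2.png',np.vstack([cv2.resize(w[60:260,170:470],(600,400)),cv2.resize(a[:,:,::-1],(600,480))])[:, :][:600] if 0 else np.hstack([cv2.resize(w[60:340,170:470],(400,373)),cv2.resize(a[:,:,::-1],(400,373))]))
```

```text
[547.6 -92.7  72.9] [-0.2 -1.1  0.1] 56.04077443145283
```

View pics/c2.png

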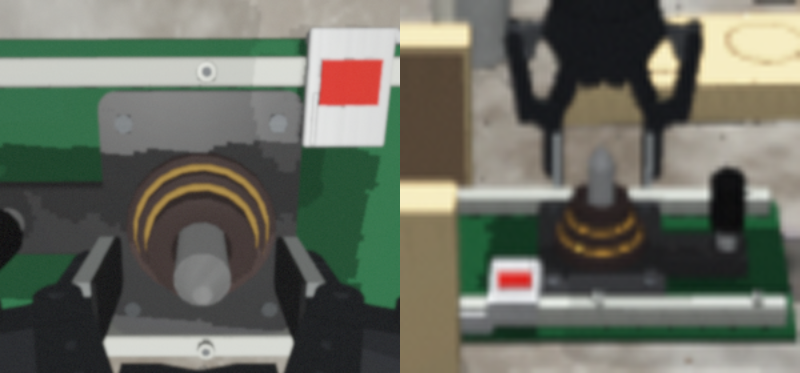

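Both views show the jaws centred on the hub with the fingertips just above its top. I descend 17 mm, grip the small step and lift.

>>> carry_out([
  {"travel": [0,0,-6],"turn": [0,0,0]},
  {"travel": [0,0,-12],"turn": [0,0,0]},
  {"travel": [0,0,-17],"turn": [0,0,0]},
  {"travel": [0,0,-17],"turn": [0,0,0]},
])

```text
t: 3.25
position: [546.3, -92.5, 54.2]
tcp_rot: [[-0.088, 0.996, -0.002], [0.996, 0.088, 0.0], [0.001, -0.002, -1.0]]
wrist_force: [-0.6, 0.1, 0.2]
grip_width: 56.1
grip_force: 0.0
```

>>> carry_out([
  {"travel": [0,0,0],"turn": [0,0,0]},
  {"travel": [0,0,0],"turn": [0,0,0]},
  {"travel": [0,0,0],"turn": [0,0,0]},
  {"travel": [0,0,0],"turn": [0,0,0]},
  {"travel": [0,0,0],"turn": [0,0,0]},
  {"travel": [0,0,0],"turn": [0,0,0]},
], gripper=30, grip_force=70)

```text
t: 3.85
position: [548.0, -92.4, 56.0]
tcp_rot: [[-0.088, 0.996, 0.002], [0.996, 0.088, -0.0], [-0.0, 0.002, -1.0]]
wrist_force: [1.2, 0.7, 6.2]
grip_width: 41.1
grip_force: 70.7
```

>>> carry_out([
  {"travel": [0,0,4],"turn": [0,0,0]},
  {"travel": [0,0,10],"turn": [0,0,0]},
  {"travel": [0,0,18],"turn": [0,0,0]},
  {"travel": [0,0,28],"turn": [0,0,0]},
  {"travel": [0,0,40],"turn": [0,0,0]},
  {"travel": [0,0,55],"turn": [0,0,0]},
  {"travel": [0,0,75],"turn": [0,0,0]},
  {"travel": [0,0,95],"turn": [0,0,0]},
  {"travel": [0,0,105],"turn": [0,0,0]},
  {"travel": [0,0,105],"turn": [0,0,0]},
])

```text
t: 4.85
position: [548.3, -92.7, 162.6]
tcp_rot: [[-0.088, 0.996, 0.004], [0.996, 0.088, -0.001], [-0.002, 0.004, -1.0]]
wrist_force: [0.4, -0.3, -4.0]
grip_width: 40.6
grip_force: 71.7
```

Run:
```python
from h import *
s=bot.sense(); print(s['position'].round(1),s['wrist_force'].round(1),s['grip_width'])
d=shot('wrist','w3.png'); w=d['img'][:,:,::-1]
d=shot('side'); u,v=map(int,proj(d,[547,-92,150])); a=d['img'][v-50:v+50,u-50:u+50,::-1]
cv2.imwrite('pics/c3.png',np.hstack([cv2.resize(w[60:360,170:470],(400,400)),cv2.resize(a,(400,400),interpolation=2)]))
```

```text
[548.3 -92.7 162.6] [ 0.4 -0.3 -4. ] 40.59034588134894
```

View pics/c3.png

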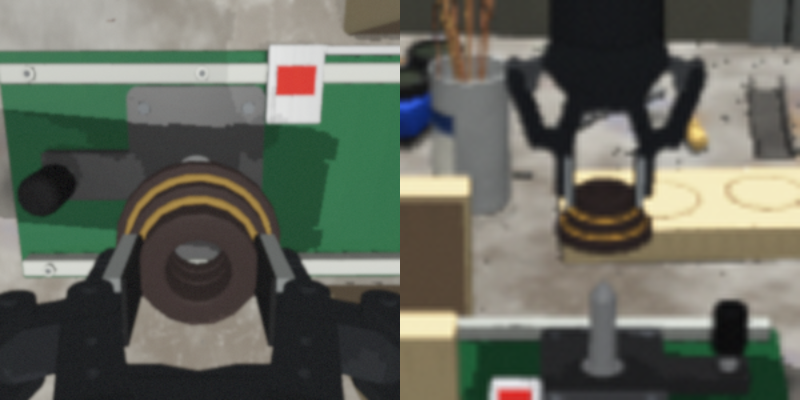

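The hub is off the spindle, upright and firmly held. Next I carry it to the brick centre at (488,-363).

>>> carry_out([
  {"travel": [-5,-25,0],"turn": [0,0,0]},
  {"travel": [-15,-65,0],"turn": [0,0,0]},
  {"travel": [-25,-105,0],"turn": [0,0,0]},
  {"travel": [-35,-145,0],"turn": [0,0,0]},
  {"travel": [-45,-185,0],"turn": [0,0,0]},
  {"travel": [-55,-220,0],"turn": [0,0,0]},
  {"travel": [-60,-250,-10],"turn": [0,0,0]},
  {"travel": [-60,-270,-30],"turn": [0,0,0]},
  {"travel": [-60,-270,-50],"turn": [0,0,0]},
  {"travel": [-60,-270,-60],"turn": [0,0,0]},
])

```text
t: 5.95
position: [484.8, -362.1, 96.6]
tcp_rot: [[-0.086, 0.996, -0.005], [0.996, 0.086, 0.004], [0.004, -0.004, -1.0]]
wrist_force: [0.7, 0.9, -5.2]
grip_width: 40.5
grip_force: 71.7
```

>>> carry_out([
  {"travel": [0,0,-10],"turn": [0,0,0]},
  {"travel": [0,0,-20],"turn": [0,0,0]},
  {"travel": [0,0,-26],"turn": [0,0,0]},
  {"travel": [0,0,-29],"turn": [0,0,0]},
  {"travel": [0,0,-31],"turn": [0,0,0]},
  {"travel": [0,0,-31],"turn": [0,0,0]},
])

```text
t: 6.55
position: [487.3, -362.7, 69.6]
tcp_rot: [[-0.088, 0.996, 0.0], [0.996, 0.088, -0.0], [-0.0, 0.0, -1.0]]
wrist_force: [0.1, 0.2, -4.5]
grip_width: 40.7
grip_force: 71.7
```

>>> carry_out([
  {"travel": [0,0,-1],"turn": [0,0,0]},
  {"travel": [0,0,-1],"turn": [0,0,0]},
  {"travel": [0,0,-2],"turn": [0,0,0]},
  {"travel": [0,0,-2],"turn": [0,0,0]},
])

```text
t: 6.95
position: [487.4, -362.9, 68.2]
tcp_rot: [[-0.088, 0.996, 0.001], [0.996, 0.088, -0.001], [-0.001, 0.0, -1.0]]
wrist_force: [-1.0, 0.6, 0.9]
grip_width: 40.3
grip_force: 72.1
```

>>> carry_out([
  {"travel": [0,0,0],"turn": [0,0,0]},
  {"travel": [0,0,0],"turn": [0,0,0]},
  {"travel": [0,0,0],"turn": [0,0,0]},
  {"travel": [0,0,10],"turn": [0,0,0]},
  {"travel": [0,0,30],"turn": [0,0,0]},
  {"travel": [0,0,60],"turn": [0,0,0]},
  {"travel": [0,0,100],"turn": [0,0,0]},
  {"travel": [0,0,100],"turn": [0,0,0]},
], gripper=56)

```text
t: 7.75
position: [490.6, -364.6, 174.6]
tcp_rot: [[-0.088, 0.996, 0.009], [0.996, 0.088, -0.007], [-0.008, 0.009, -1.0]]
wrist_force: [0.1, -0.6, -0.7]
grip_width: 56.0
grip_force: 0.0
```

Run:
```python
from h import *
s=bot.sense(); print(s['position'].round(1),s['wrist_force'].round(1),s['grip_width'])
d=shot('wrist','w4.png'); w=d['img'][:,:,::-1]
d=shot('top'); 
a=cv2.resize(d['img'][135:260,165:385][:,:,::-1],(600,341),interpolation=2)
cv2.imwrite('pics/c4.png',np.hstack([cv2.resize(w[40:360,160:480],(300,341)),a[:,:490]]))
for n,u,v in[('A',181,245),('B',217,241),('C',214,206),('D',257,201),('E',179,201)]:
    for o in fitring(d,u,v,5,13)[:1]: print(n,np.round(o[1:3],1),o[3].round(1),np.round([o[4]*3,o[5]*3],1))
```

```text
[ 490.6 -364.6  174.6] [ 0.1 -0.6 -0.7] 56.02241912183254
A [180.5 244.5] [445.4 396.9   5. ] [90.9 91.6]
B [215.9 241.5] [451.5 291.6   5. ] [26.3 27.5]
C [213.7 206.4] [557.7 299.1   5. ] [49.5 51.4]
D [256.7 201.1] [570.5 169.1   5. ] [42.6 44.2]
E [178.9 201.8] [574.3 404.7   5. ] [29.1 29.9]
```

View pics/c4.png

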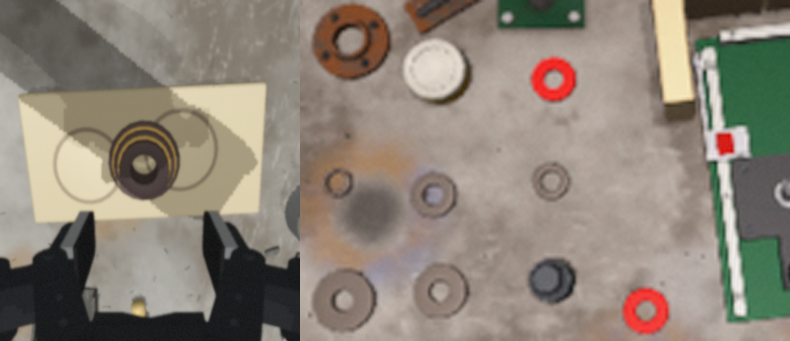

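The hub stands upright at the brick centre (wrist crop (143,163)), and the five rings have not moved. Next is ring A (68 mm).

>>> carry_out([
  {"travel": [0,45,0],"turn": [0,0,0]},
  {"travel": [0,90,0],"turn": [0,0,0]},
  {"travel": [0,135,0],"turn": [0,0,0]},
  {"travel": [0,180,0],"turn": [0,0,0]},
  {"travel": [0,225,0],"turn": [0,0,0]},
  {"travel": [0,270,0],"turn": [0,0,0]},
  {"travel": [0,315,0],"turn": [0,0,0]},
  {"travel": [0,360,0],"turn": [0,0,0]},
  {"travel": [0,405,0],"turn": [0,0,0]},
  {"travel": [-5,450,0],"turn": [0,0,0]},
], gripper=80)

```text
t: 8.85
position: [481.3, 88.9, 166.5]
tcp_rot: [[-0.088, 0.996, -0.001], [0.996, 0.088, -0.0], [0.0, -0.001, -1.0]]
wrist_force: [1.0, 0.3, -0.7]
grip_width: 79.7
grip_force: 0.0
```

>>> carry_out([
  {"travel": [-5,45,0],"turn": [0,0,0]},
  {"travel": [-10,90,0],"turn": [0,0,0]},
  {"travel": [-20,135,0],"turn": [0,0,0]},
  {"travel": [-30,180,0],"turn": [0,0,0]},
  {"travel": [-35,225,0],"turn": [0,0,0]},
  {"travel": [-40,270,0],"turn": [0,0,0]},
  {"travel": [-42,295,-10],"turn": [0,0,0]},
  {"travel": [-42,307,-25],"turn": [0,0,0]},
  {"travel": [-42,307,-25],"turn": [0,0,0]},
  {"travel": [-42,307,-25],"turn": [0,0,0]},
])

```text
t: 9.85
position: [439.5, 393.5, 141.3]
tcp_rot: [[-0.088, 0.996, -0.002], [0.996, 0.088, -0.002], [-0.002, -0.002, -1.0]]
wrist_force: [0.6, 0.8, 0.5]
grip_width: 79.9
grip_force: 0.0
```

```bash
cat >> h.py <<'E'
def findring(D, guess, z=10, d=None):
    """Hough circles for bore and rim, top face at height z, near guess (x,y)"""
    d=d or shot('wrist'); s=bot.sense()
    R=np.array(d['R']);t=np.array(d['t']).ravel()
    u,v=proj(d,[*guess,z]); dep=(R@np.array([*guess,z])+t)[2]; r=D/2*d['fx']/dep
    g=cv2.cvtColor(d['img'],cv2.COLOR_RGB2GRAY)
    # rectify the table-top plane z to a 2 px/mm map about the guess
    n=80; P=np.float32([[guess[0]+a,guess[1]+b,z] for a,b in[(-n,-n),(n,-n),(n,n),(-n,n)]])
    H=cv2.getPerspectiveTransform(np.float32([proj(d,p) for p in P]),np.float32([[0,0],[4*n,0],[4*n,4*n],[0,4*n]]))
    m=cv2.warpPerspective(d['img'],H,(4*n,4*n)); cv2.imwrite('pics/rect.png',m[:,:,::-1])
    m=cv2.GaussianBlur(cv2.cvtColor(m,cv2.COLOR_RGB2GRAY),(5,5),0)
    out=[]
    for rr in (D,23):
        c=cv2.HoughCircles(m,cv2.HOUGH_GRADIENT,1,10,param1=60,param2=12,minRadius=int(rr-3),maxRadius=int(rr+3))
        if c is not None: out.append([(guess[0]-n+a/2,guess[1]-n+b/2,q) for a,b,q in c[0][:4]])
    print('pos',s['position'].round(1),'t',s['t'],'gw',s['grip_width'])
    for o in out: print(np.round(o,1).tolist())
    print('shift for first', np.round(np.array(out[0][0][:2])-s['position'][:2],1))
E
python3 - <<'E'
from h import *
findring(68,(445,396))
import shutil; shutil.copy('pics/rect.png','pics/rA.png')
E
```

```text
pos [440.2 393.3 142. ] t 9.9 gw 79.87955390290837
[[442.20001220703125, 396.79998779296875, 66.0]]
[[441.79998779296875, 398.20001220703125, 21.0], [429.79998779296875, 416.20001220703125, 24.299999237060547]]
shift for first [2.  3.5]
```

View pics/rA.png

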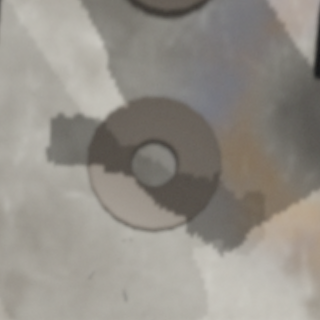

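The rectified view shows ring A centred at about (155,163), i.e. world (442,397). Now I descend.

>>> carry_out([
  {"travel": [2,3.5,-25],"turn": [0,0,0]},
  {"travel": [2,3.5,-55],"turn": [0,0,0]},
  {"travel": [2,3.5,-85],"turn": [0,0,0]},
  {"travel": [2,3.5,-108],"turn": [0,0,0]},
  {"travel": [2,3.5,-120],"turn": [0,0,0]},
  {"travel": [2,3.5,-126],"turn": [0,0,0]},
  {"travel": [2,3.5,-129],"turn": [0,0,0]},
  {"travel": [2,3.5,-131],"turn": [0,0,0]},
  {"travel": [2,3.5,-131],"turn": [0,0,0]},
])

```text
t: 10.8
position: [442.7, 398.2, 12.2]
tcp_rot: [[-0.088, 0.996, 0.001], [0.996, 0.088, 0.001], [0.001, 0.001, -1.0]]
wrist_force: [-0.9, 0.1, -0.3]
grip_width: 79.8
grip_force: 0.0
```

>>> carry_out([
  {"travel": [0,0,0],"turn": [0,0,0]},
  {"travel": [0,0,0],"turn": [0,0,0]},
  {"travel": [0,0,0],"turn": [0,0,0]},
  {"travel": [0,0,0],"turn": [0,0,0]},
  {"travel": [0,0,0],"turn": [0,0,0]},
], gripper=55, grip_force=60)

```text
t: 11.3
position: [442.8, 398.4, 13.5]
tcp_rot: [[-0.087, 0.996, 0.002], [0.996, 0.087, 0.0], [-0.0, 0.002, -1.0]]
wrist_force: [-1.9, -2.0, 9.8]
grip_width: 64.2
grip_force: 63.2
```

>>> carry_out([
  {"travel": [0,0,3],"turn": [0,0,0]},
  {"travel": [0,0,10],"turn": [0,0,0]},
  {"travel": [0,0,25],"turn": [0,0,0]},
  {"travel": [0,0,50],"turn": [0,0,0]},
  {"travel": [0,0,80],"turn": [0,0,0]},
  {"travel": [0,0,115],"turn": [0,0,0]},
  {"travel": [0,0,130],"turn": [0,0,0]},
  {"travel": [0,0,130],"turn": [0,0,0]},
  {"travel": [0,0,130],"turn": [0,0,0]},
])

```text
t: 12.2
position: [441.9, 397.2, 140.5]
tcp_rot: [[-0.088, 0.996, -0.001], [0.996, 0.088, -0.001], [-0.001, -0.001, -1.0]]
wrist_force: [1.1, -0.8, -2.5]
grip_width: 63.9
grip_force: 69.6
```

Run:
```python
from h import *
s=bot.sense(); print(s['position'].round(1),s['wrist_force'].round(1),s['grip_width'])
d=shot('wrist','w5.png'); w=d['img'][:,:,::-1]
d=shot('side'); u,v=map(int,proj(d,s['position'])); a=d['img'][v-40:v+50,u-45:u+45,::-1]
cv2.imwrite('pics/c5.png',np.hstack([cv2.resize(w[100:400,170:470],(400,400)),cv2.resize(a,(400,400),interpolation=2)]))
```

```text
[441.9 397.2 140.5] [ 1.1 -0.8 -2.5] 63.895039425182375
```

View pics/c5.png

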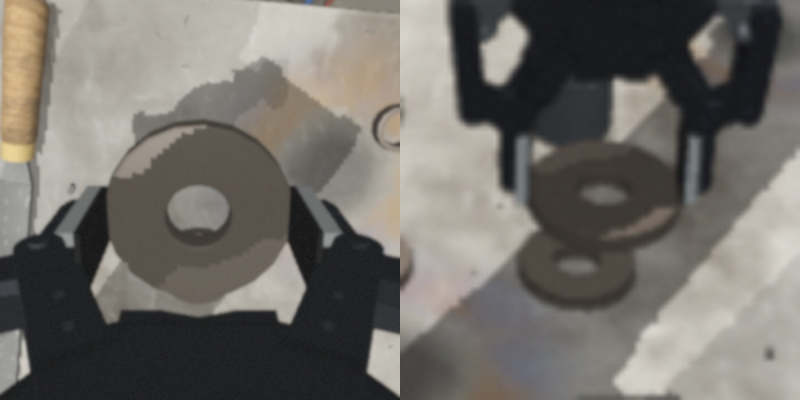

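```bash
cat >> h.py <<'E'
def held(D, dz=-3.5):
    """offset of a held ring's rim centre from the TCP; its top face at TCP z + dz"""
    s=bot.sense(); p=s['position']; findring(D,(p[0],p[1]),p[2]+dz)
E
python3 - <<'E'
from h import *
held(68)
d=dict(np.load('last_wrist.npz')); s=bot.sense(); print(ray(d,318.5,261,s['position'][2]-3.5)-s['position'])
E
```

```text
pos [441.4 396.9 139.4] t 12.35 gw 64.13785559540595
[[440.1, 396.0, 66.0]]
[[440.1, 396.0, 23.3], [400.1, 389.0, 20.8], [374.6, 423.0, 24.3], [499.1, 381.5, 24.3]]
shift for first [-1.3 -0.9]
[-1.17496546 -0.19445292 -3.5       ]
```

>>> carry_out([
  {"travel": [6,-30,15],"turn": [0,0,0]},
  {"travel": [16,-75,20],"turn": [0,0,0]},
  {"travel": [26,-120,20],"turn": [0,0,0]},
  {"travel": [36,-165,20],"turn": [0,0,0]},
  {"travel": [46,-210,20],"turn": [0,0,0]},
  {"travel": [56,-255,20],"turn": [0,0,0]},
  {"travel": [66,-300,20],"turn": [0,0,0]},
  {"travel": [76,-345,20],"turn": [0,0,0]},
  {"travel": [86,-390,20],"turn": [0,0,0]},
  {"travel": [96,-435,20],"turn": [0,0,0]},
])

```text
t: 13.35
position: [537.5, -39.0, 160.2]
tcp_rot: [[-0.088, 0.996, -0.002], [0.996, 0.088, 0.0], [0.0, -0.002, -1.0]]
wrist_force: [0.2, 0.6, -1.5]
grip_width: 64.2
grip_force: 67.2
```

>>> carry_out([
  {"travel": [8,-30,0],"turn": [0,0,0]},
  {"travel": [11,-50,-5],"turn": [0,0,0]},
  {"travel": [11,-54,-25],"turn": [0,0,0]},
  {"travel": [11,-54,-40],"turn": [0,0,0]},
  {"travel": [11,-54,-40],"turn": [0,0,0]},
  {"travel": [11,-54,-40],"turn": [0,0,0]},
])

```text
t: 13.95
position: [548.7, -89.3, 120.8]
tcp_rot: [[-0.091, 0.996, -0.001], [0.996, 0.091, 0.001], [0.001, -0.001, -1.0]]
wrist_force: [0.5, 0.3, -2.0]
grip_width: 64.4
grip_force: 67.2
```

Run:
```python
from h import *
s=bot.sense(); p=s['position']; print(p.round(1),s['wrist_force'].round(1),s['grip_width'],s['t'])
held(68)
d=dict(np.load('last_wrist.npz')); w=d['img'][:,:,::-1]
d=shot('side'); u,v=map(int,proj(d,p)); a=d['img'][v-40:v+50,u-45:u+45,::-1]
cv2.imwrite('pics/c6.png',np.hstack([cv2.resize(w[100:400,170:470],(400,400)),cv2.resize(a,(400,400),interpolation=2)]))
```

```text
[548.7 -89.3 120.8] [ 0.5  0.3 -2. ] 64.37563971658818 13.95
pos [549.3 -89.5 121.6] t 14.0 gw 64.21468120412767
[[547.0, -89.5, 66.0]]
[[547.5, -89.5, 23.2], [539.0, -108.5, 25.4]]
shift for first [-2.3  0. ]
```

View pics/c6.png

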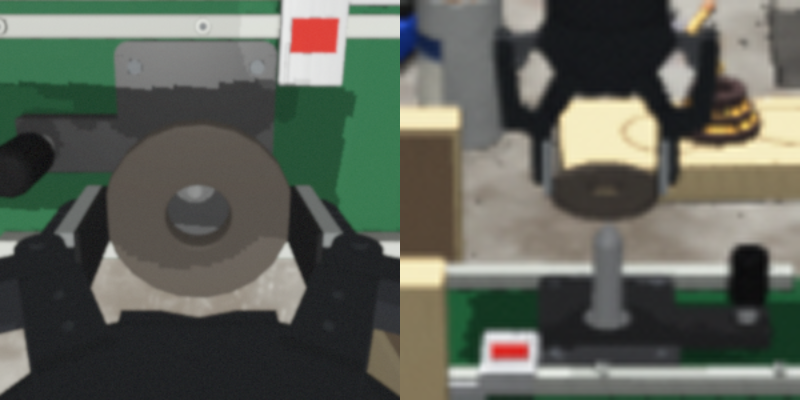

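The ring is held level about 35 mm above the spindle tip. Through the bore, the lit tip shows slightly above the bore centre, at (195,190) against (198,213). I shift y by -3 and lower gently.

>>> carry_out([
  {"travel": [0.5,-3.3,-6],"turn": [0,0,0]},
  {"travel": [0.5,-3.3,-14],"turn": [0,0,0]},
  {"travel": [0.5,-3.3,-22],"turn": [0,0,0]},
  {"travel": [0.5,-3.3,-28],"turn": [0,0,0]},
  {"travel": [0.5,-3.3,-34],"turn": [0,0,0]},
  {"travel": [0.5,-3.3,-38],"turn": [0,0,0]},
  {"travel": [0.5,-3.3,-38],"turn": [0,0,0]},
])

```text
t: 14.75
position: [548.8, -93.9, 82.3]
tcp_rot: [[-0.088, 0.996, -0.002], [0.996, 0.088, 0.001], [0.001, -0.002, -1.0]]
wrist_force: [-1.6, 1.9, -3.2]
grip_width: 64.2
grip_force: 67.0
```

>>> carry_out([
  {"travel": [0,0.5,-8],"turn": [0,0,0]},
  {"travel": [0,0.5,-16],"turn": [0,0,0]},
  {"travel": [0,0.5,-24],"turn": [0,0,0]},
  {"travel": [0,0.5,-32],"turn": [0,0,0]},
  {"travel": [0,0.5,-38],"turn": [0,0,0]},
  {"travel": [0,0.5,-42],"turn": [0,0,0]},
  {"travel": [0,0.5,-42],"turn": [0,0,0]},
])

```text
t: 15.45
position: [549.2, -93.9, 40.4]
tcp_rot: [[-0.088, 0.996, -0.001], [0.996, 0.088, 0.0], [0.0, -0.001, -1.0]]
wrist_force: [-2.0, 1.6, -4.4]
grip_width: 63.7
grip_force: 67.0
```

>>> carry_out([
  {"travel": [0,0,0],"turn": [0,0,0]},
  {"travel": [0,0,0],"turn": [0,0,0]},
  {"travel": [0,0,0],"turn": [0,0,0]},
  {"travel": [0,0,0],"turn": [0,0,0]},
], gripper=76)

```text
t: 15.85
position: [550.4, -94.4, 42.0]
tcp_rot: [[-0.088, 0.996, 0.002], [0.996, 0.088, -0.001], [-0.001, 0.002, -1.0]]
wrist_force: [1.4, -0.1, 0.7]
grip_width: 76.0
grip_force: 0.0
```

>>> carry_out([
  {"travel": [0,0,10],"turn": [0,0,0]},
  {"travel": [0,0,40],"turn": [0,0,0]},
  {"travel": [0,0,80],"turn": [0,0,0]},
  {"travel": [0,0,110],"turn": [0,0,0]},
  {"travel": [0,0,110],"turn": [0,0,0]},
  {"travel": [0,0,110],"turn": [0,0,0]},
])

```text
t: 16.45
position: [550.2, -94.1, 152.6]
tcp_rot: [[-0.088, 0.996, 0.002], [0.996, 0.088, -0.001], [-0.001, 0.002, -1.0]]
wrist_force: [-0.3, 0.1, -0.5]
grip_width: 76.1
grip_force: 0.0
```

Run:
```python
from h import *
findring(68,(547.8,-92.8),30)
d=dict(np.load('last_wrist.npz')); 
import cv2; cv2.imwrite('pics/w6.png',cv2.resize(d['img'][60:360,150:490,::-1],None,fx=1.5,fy=1.5))
d=shot('top')
for n,u,v,D in[('B',217,241,59),('C',214,206,50),('D',257,201,41),('E',179,201,32)]:
    g=ray(d,u,v,10); 
    m=cv2.resize(d['img'][v-18:v+18,u-18:u+18],None,fx=6,fy=6,interpolation=2); m=cv2.GaussianBlur(cv2.cvtColor(m,7),(5,5),0)
    c=cv2.HoughCircles(m,cv2.HOUGH_GRADIENT,1,20,param1=60,param2=10,minRadius=int(D),maxRadius=int(D+6))
    print(n,g.round(1), None if c is None else [(ray(d,u-18+(a+.5)/6-.5,v-18+(b+.5)/6-.5,10)[:2].round(1),r) for a,b,r in c[0][:2]])
```

```text
pos [549.3 -94.1 151.3] t 16.5 gw 75.96662346495597
[[548.0, -94.5999984741211, 66.4000015258789]]
shift for first [-1.2 -0.5]
B [452.7 287.3  10. ] [(array([452.2, 288.8]), np.float32(60.6))]
C [558.2 297.2  10. ] [(array([558.7, 299.2]), np.float32(53.3))]
D [570.2 167.5  10. ] [(array([570.2, 170. ]), np.float32(44.0))]
E [576.  402.9  10. ] [(array([573.5, 401.3]), np.float32(32.9))]
```

View pics/w6.png

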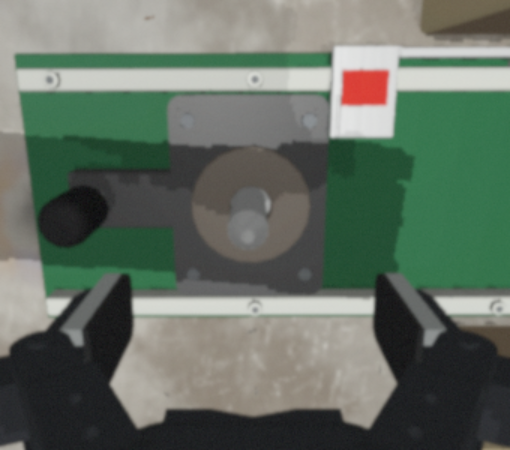

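Ring A lies flat round the spindle foot, with the tip at crop (248,236). Next is ring B.

>>> carry_out([
  {"travel": [-5,25,0],"turn": [0,0,0]},
  {"travel": [-15,65,0],"turn": [0,0,0]},
  {"travel": [-25,105,0],"turn": [0,0,0]},
  {"travel": [-35,145,0],"turn": [0,0,0]},
  {"travel": [-47,190,0],"turn": [0,0,0]},
  {"travel": [-59,235,0],"turn": [0,0,0]},
  {"travel": [-71,280,0],"turn": [0,0,0]},
  {"travel": [-83,325,0],"turn": [0,0,0]},
  {"travel": [-94,365,-5],"turn": [0,0,0]},
  {"travel": [-98,383,-12],"turn": [0,0,0]},
], gripper=71)

```text
t: 17.55
position: [448.7, 293.5, 138.6]
tcp_rot: [[-0.094, 0.996, -0.002], [0.996, 0.094, 0.002], [0.002, -0.002, -1.0]]
wrist_force: [0.4, -0.1, 1.3]
grip_width: 70.8
grip_force: 0.0
```

Run:
```python
from h import *
d=dict(np.load('last_wrist.npz')); print('tip',ray(d,315.3,217.3,87))
findring(59,(452,289))
```

```text
tip [546.95261754 -93.34608161  87.        ]
pos [447.5 294.7 137.4] t 17.6 gw 70.9133298036177
[[448.79998779296875, 293.79998779296875, 56.900001525878906], [451.79998779296875, 289.20001220703125, 61.400001525878906]]
[[449.79998779296875, 292.79998779296875, 21.0]]
shift for first [ 1.2 -0.9]
```

>>> carry_out([
  {"travel": [0,0,0],"turn": [0,0,0]},
  {"travel": [0,0,0],"turn": [0,0,0]},
])

```text
t: 17.8
position: [451.8, 287.6, 138.5]
tcp_rot: [[-0.087, 0.996, -0.001], [0.996, 0.087, -0.001], [-0.001, -0.001, -1.0]]
wrist_force: [-0.0, 0.3, 0.5]
grip_width: 71.2
grip_force: 0.0
```

Run:
```python
from h import *
findring(59,(452,289))
```

```text
pos [452.2 287.2 138.8] t 17.85 gw 70.80152118201619
[[449.20001220703125, 292.20001220703125, 58.599998474121094]]
[[449.79998779296875, 292.79998779296875, 21.0]]
shift for first [-3.  5.]
```

>>> carry_out([
  {"travel": [-3,5,-25],"turn": [0,0,0]},
  {"travel": [-3,5,-55],"turn": [0,0,0]},
  {"travel": [-3,5,-85],"turn": [0,0,0]},
  {"travel": [-3,5,-105],"turn": [0,0,0]},
  {"travel": [-3,5,-115],"turn": [0,0,0]},
  {"travel": [-3,5,-121],"turn": [0,0,0]},
  {"travel": [-3,5,-124],"turn": [0,0,0]},
  {"travel": [-3,5,-124],"turn": [0,0,0]},
])

```text
t: 18.65
position: [449.2, 294.0, 15.9]
tcp_rot: [[-0.087, 0.996, 0.001], [0.996, 0.087, 0.0], [0.0, 0.001, -1.0]]
wrist_force: [-0.8, 1.1, 0.5]
grip_width: 70.9
grip_force: 0.0
```

>>> carry_out([
  {"travel": [0,0,0],"turn": [0,0,0]},
  {"travel": [0,0,0],"turn": [0,0,0]},
  {"travel": [0,0,0],"turn": [0,0,0]},
  {"travel": [0,0,0],"turn": [0,0,0]},
  {"travel": [0,0,0],"turn": [0,0,0]},
], gripper=46)

```text
t: 19.15
position: [449.6, 294.5, 17.5]
tcp_rot: [[-0.088, 0.996, 0.003], [0.996, 0.088, -0.0], [-0.001, 0.002, -1.0]]
wrist_force: [-2.1, -1.7, 11.4]
grip_width: 54.8
grip_force: 60.9
```

>>> carry_out([
  {"travel": [0,0,3],"turn": [0,0,0]},
  {"travel": [0,0,10],"turn": [0,0,0]},
  {"travel": [0,0,25],"turn": [0,0,0]},
  {"travel": [0,0,50],"turn": [0,0,0]},
  {"travel": [0,0,80],"turn": [0,0,0]},
  {"travel": [0,0,115],"turn": [0,0,0]},
  {"travel": [0,0,135],"turn": [0,0,0]},
  {"travel": [0,0,135],"turn": [0,0,0]},
  {"travel": [0,0,135],"turn": [0,0,0]},
])

```text
t: 20.05
position: [448.6, 293.9, 150.6]
tcp_rot: [[-0.088, 0.996, 0.001], [0.996, 0.088, -0.0], [-0.0, 0.001, -1.0]]
wrist_force: [-0.1, -0.4, -2.1]
grip_width: 54.4
grip_force: 63.6
```

Run:
```python
from h import *
held(59)
```

```text
pos [448.1 293.5 149.7] t 20.1 gw 54.27064356062728
[[446.4, 294.6, 58.1]]
[[497.4, 330.6, 25.4], [447.4, 293.6, 22.2], [449.9, 250.1, 24.3]]
shift for first [-1.8  1.2]
```

>>> carry_out([
  {"travel": [7,-28,0],"turn": [0,0,0]},
  {"travel": [18,-70,0],"turn": [0,0,0]},
  {"travel": [29,-112,0],"turn": [0,0,0]},
  {"travel": [40,-154,0],"turn": [0,0,0]},
  {"travel": [51,-196,0],"turn": [0,0,0]},
  {"travel": [62,-238,0],"turn": [0,0,0]},
  {"travel": [73,-280,0],"turn": [0,0,0]},
  {"travel": [84,-322,0],"turn": [0,0,0]},
  {"travel": [94,-360,0],"turn": [0,0,0]},
  {"travel": [100.5,-387,-5],"turn": [0,0,0]},
])

```text
t: 21.1
position: [548.7, -96.4, 143.9]
tcp_rot: [[-0.085, 0.996, -0.002], [0.996, 0.085, -0.0], [-0.0, -0.002, -1.0]]
wrist_force: [-1.0, -0.1, -1.6]
grip_width: 54.1
grip_force: 63.6
```

>>> carry_out([
  {"travel": [0,0,-10],"turn": [0,0,0]},
  {"travel": [0,0,-20],"turn": [0,0,0]},
  {"travel": [0,0,-20],"turn": [0,0,0]},
  {"travel": [0,0,-20],"turn": [0,0,0]},
])

```text
t: 21.5
position: [548.5, -91.1, 124.6]
tcp_rot: [[-0.091, 0.996, -0.001], [0.996, 0.091, 0.001], [0.001, -0.001, -1.0]]
wrist_force: [-0.2, -0.4, -2.1]
grip_width: 54.2
grip_force: 63.6
```

Run:
```python
from h import *
held(59,-6); print(bot.sense()['wrist_force'].round(1))
```

```text
pos [549.  -91.3 125.2] t 21.55 gw 53.87140025669921
[[547.3, -91.3, 58.1], [554.3, -124.8, 60.3]]
[[547.3, -92.3, 23.8], [545.3, -74.8, 25.4]]
shift for first [-1.7  0. ]
[ 0.4 -0.2 -1.1]
```

>>> carry_out([
  {"travel": [0,-1.5,-8],"turn": [0,0,0]},
  {"travel": [0,-1.5,-16],"turn": [0,0,0]},
  {"travel": [0,-1.5,-24],"turn": [0,0,0]},
  {"travel": [0,-1.5,-30],"turn": [0,0,0]},
  {"travel": [0,-1.5,-36],"turn": [0,0,0]},
  {"travel": [0,-1.5,-40],"turn": [0,0,0]},
  {"travel": [0,-1.5,-40],"turn": [0,0,0]},
])

```text
t: 22.25
position: [548.5, -92.9, 84.4]
tcp_rot: [[-0.089, 0.996, -0.001], [0.996, 0.089, 0.002], [0.002, -0.001, -1.0]]
wrist_force: [-1.8, 4.0, -2.8]
grip_width: 54.1
grip_force: 63.5
```

>>> carry_out([
  {"travel": [0,0,-8],"turn": [0,0,0]},
  {"travel": [0,0,-16],"turn": [0,0,0]},
  {"travel": [0,0,-24],"turn": [0,0,0]},
  {"travel": [0,0,-30],"turn": [0,0,0]},
  {"travel": [0,0,-33],"turn": [0,0,0]},
  {"travel": [0,0,-33],"turn": [0,0,0]},
])

```text
t: 22.85
position: [548.8, -93.2, 51.8]
tcp_rot: [[-0.089, 0.996, -0.001], [0.996, 0.089, 0.002], [0.002, -0.001, -1.0]]
wrist_force: [-1.0, 4.3, -1.9]
grip_width: 54.4
grip_force: 63.6
```

>>> carry_out([
  {"travel": [0,0,0],"turn": [0,0,0]},
  {"travel": [0,0,0],"turn": [0,0,0]},
  {"travel": [0,0,0],"turn": [0,0,0]},
  {"travel": [0,0,0],"turn": [0,0,0]},
], gripper=70)

```text
t: 23.25
position: [549.6, -95.3, 52.7]
tcp_rot: [[-0.087, 0.996, 0.001], [0.996, 0.087, -0.001], [-0.001, 0.001, -1.0]]
wrist_force: [0.1, 0.0, -0.2]
grip_width: 70.1
grip_force: 0.0
```

>>> carry_out([
  {"travel": [0,0,10],"turn": [0,0,0]},
  {"travel": [0,0,40],"turn": [0,0,0]},
  {"travel": [0,0,80],"turn": [0,0,0]},
  {"travel": [0,0,100],"turn": [0,0,0]},
  {"travel": [0,0,100],"turn": [0,0,0]},
  {"travel": [0,0,100],"turn": [0,0,0]},
])

```text
t: 23.85
position: [549.3, -94.7, 153.0]
tcp_rot: [[-0.088, 0.996, 0.001], [0.996, 0.088, -0.001], [-0.001, 0.001, -1.0]]
wrist_force: [0.0, -0.2, -0.8]
grip_width: 69.8
grip_force: 0.0
```

```bash
cat >> h.py <<'E'
def topring(u,v,D):
    d=shot('top'); w=22
    m=cv2.resize(d['img'][v-w:v+w,u-w:u+w],None,fx=6,fy=6,interpolation=2); m=cv2.GaussianBlur(cv2.cvtColor(m,7),(5,5),0)
    c=cv2.HoughCircles(m,cv2.HOUGH_GRADIENT,1,20,param1=60,param2=10,minRadius=int(D-2),maxRadius=int(D+6))
    print('top',D, None if c is None else [(ray(d,u-w+(a+.5)/6-.5,v-w+(b+.5)/6-.5,10)[:2].round(1),r) for a,b,r in c[0][:2]])
E
python3 - <<'E'
from h import *
findring(59,(547.8,-92.8),40)
for n,u,v,D in[('C',214,206,50),('D',257,201,41),('E',179,201,32)]: topring(u,v,D)
E
```

```text
pos [548.7 -94.6 152. ] t 23.9 gw 70.14486920922938
[[547.0, -93.5999984741211, 61.400001525878906], [548.5999755859375, -88.0, 58.0]]
shift for first [-1.6  1.1]
top 50 [(array([558.2, 298.7]), np.float32(52.1))]
top 41 [(array([570.7, 168. ]), np.float32(41.3))]
top 32 [(array([574.6, 404.9]), np.float32(34.3))]
```

>>> carry_out([
  {"travel": [0,25,0],"turn": [0,0,0]},
  {"travel": [0,70,0],"turn": [0,0,0]},
  {"travel": [0,115,0],"turn": [0,0,0]},
  {"travel": [2,160,0],"turn": [0,0,0]},
  {"travel": [3,205,0],"turn": [0,0,0]},
  {"travel": [4,250,0],"turn": [0,0,0]},
  {"travel": [5,295,0],"turn": [0,0,0]},
  {"travel": [6,340,0],"turn": [0,0,0]},
  {"travel": [7,380,-5],"turn": [0,0,0]},
  {"travel": [7,397,-12],"turn": [0,0,0]},
], gripper=62)

```text
t: 25.05
position: [554.2, 308.0, 139.7]
tcp_rot: [[-0.093, 0.996, -0.001], [0.996, 0.093, 0.003], [0.003, -0.001, -1.0]]
wrist_force: [-0.5, -0.6, -0.7]
grip_width: 62.0
grip_force: 0.0
```

>>> carry_out([
  {"travel": [0,0,0],"turn": [0,0,0]},
  {"travel": [0,0,0],"turn": [0,0,0]},
  {"travel": [0,0,0],"turn": [0,0,0]},
])

```text
t: 25.35
position: [556.8, 300.6, 140.0]
tcp_rot: [[-0.086, 0.996, -0.0], [0.996, 0.086, -0.001], [-0.001, -0.0, -1.0]]
wrist_force: [-0.1, 0.4, 0.1]
grip_width: 62.0
grip_force: 0.0
```

Run:
```python
from h import *
findring(50,(556,301))
```

```text
pos [556.9 300.5 140.3] t 25.4 gw 62.32403564474634
[[556.2000122070312, 300.79998779296875, 49.900001525878906]]
[[555.7999877929688, 301.79998779296875, 21.0]]
shift for first [-0.7  0.3]
```

>>> carry_out([
  {"travel": [0,0,-25],"turn": [0,0,0]},
  {"travel": [0,0,-55],"turn": [0,0,0]},
  {"travel": [0,0,-85],"turn": [0,0,0]},
  {"travel": [0,0,-105],"turn": [0,0,0]},
  {"travel": [0,0,-115],"turn": [0,0,0]},
  {"travel": [0,0,-120],"turn": [0,0,0]},
  {"travel": [0,0,-122],"turn": [0,0,0]},
  {"travel": [0,0,-122],"turn": [0,0,0]},
])

```text
t: 26.2
position: [556.8, 302.7, 19.3]
tcp_rot: [[-0.087, 0.996, 0.001], [0.996, 0.087, 0.001], [0.0, 0.001, -1.0]]
wrist_force: [0.1, 0.3, 0.6]
grip_width: 62.5
grip_force: 0.0
```

>>> carry_out([
  {"travel": [0,0,0],"turn": [0,0,0]},
  {"travel": [0,0,0],"turn": [0,0,0]},
  {"travel": [0,0,0],"turn": [0,0,0]},
  {"travel": [0,0,0],"turn": [0,0,0]},
  {"travel": [0,0,0],"turn": [0,0,0]},
], gripper=37)

```text
t: 26.7
position: [557.0, 303.0, 20.4]
tcp_rot: [[-0.088, 0.996, 0.002], [0.996, 0.088, 0.0], [-0.0, 0.002, -1.0]]
wrist_force: [-1.8, -2.3, 7.7]
grip_width: 44.5
grip_force: 60.1
```

>>> carry_out([
  {"travel": [0,0,3],"turn": [0,0,0]},
  {"travel": [0,0,10],"turn": [0,0,0]},
  {"travel": [0,0,25],"turn": [0,0,0]},
  {"travel": [0,0,50],"turn": [0,0,0]},
  {"travel": [0,0,80],"turn": [0,0,0]},
  {"travel": [0,0,115],"turn": [0,0,0]},
  {"travel": [0,0,133],"turn": [0,0,0]},
  {"travel": [0,0,133],"turn": [0,0,0]},
  {"travel": [0,0,133],"turn": [0,0,0]},
])

```text
t: 27.6
position: [555.8, 302.2, 150.7]
tcp_rot: [[-0.088, 0.996, -0.0], [0.996, 0.088, -0.001], [-0.001, -0.0, -1.0]]
wrist_force: [0.3, -1.1, -2.4]
grip_width: 44.3
grip_force: 61.3
```

Run:
```python
from h import *
held(50,-6)
```

```text
pos [555.4 301.8 149.8] t 27.65 gw 44.280484767457615
[[554.1, 303.4, 48.0], [632.6, 322.9, 52.4]]
[[554.1, 301.9, 23.0], [556.6, 269.4, 24.3], [629.1, 250.4, 21.6], [632.6, 374.9, 25.4]]
shift for first [-1.3  1.6]
```

>>> carry_out([
  {"travel": [0,-28,0],"turn": [0,0,0]},
  {"travel": [-2,-70,0],"turn": [0,0,0]},
  {"travel": [-3,-112,0],"turn": [0,0,0]},
  {"travel": [-4,-154,0],"turn": [0,0,0]},
  {"travel": [-5,-198,0],"turn": [0,0,0]},
  {"travel": [-6,-242,0],"turn": [0,0,0]},
  {"travel": [-7,-286,0],"turn": [0,0,0]},
  {"travel": [-7,-330,0],"turn": [0,0,0]},
  {"travel": [-7,-370,0],"turn": [0,0,0]},
  {"travel": [-7,-395.5,-5],"turn": [0,0,0]},
])

```text
t: 28.65
position: [547.8, -97.3, 144.7]
tcp_rot: [[-0.084, 0.996, -0.002], [0.997, 0.084, -0.001], [-0.001, -0.002, -1.0]]
wrist_force: [-0.3, 0.8, -1.2]
grip_width: 44.1
grip_force: 61.3
```

>>> carry_out([
  {"travel": [0,0,-10],"turn": [0,0,0]},
  {"travel": [0,0,-15],"turn": [0,0,0]},
  {"travel": [0,0,-15],"turn": [0,0,0]},
  {"travel": [0,0,-15],"turn": [0,0,0]},
])

```text
t: 29.05
position: [548.9, -91.1, 130.9]
tcp_rot: [[-0.091, 0.996, -0.001], [0.996, 0.091, 0.001], [0.001, -0.001, -1.0]]
wrist_force: [0.1, -0.1, -1.1]
grip_width: 44.4
grip_force: 61.3
```

Run:
```python
from h import *
held(50,-8); print(bot.sense()['wrist_force'].round(1))
```

```text
pos [549.2 -91.3 131.3] t 29.1 gw 44.30063755505623
[[547.7, -92.3, 47.9]]
[[548.2, -92.3, 22.8], [481.2, -76.8, 23.2], [624.2, -143.8, 23.2]]
shift for first [-1.5 -1. ]
[ 1.  -0.1 -0.6]
```

>>> carry_out([
  {"travel": [-0.3,1,-6],"turn": [0,0,0]},
  {"travel": [-0.3,1,-12],"turn": [0,0,0]},
  {"travel": [-0.3,1,-20],"turn": [0,0,0]},
  {"travel": [-0.3,1,-28],"turn": [0,0,0]},
  {"travel": [-0.3,1,-35],"turn": [0,0,0]},
  {"travel": [-0.3,1,-40],"turn": [0,0,0]},
  {"travel": [-0.3,1,-40],"turn": [0,0,0]},
])

```text
t: 29.8
position: [548.2, -91.8, 90.3]
tcp_rot: [[-0.088, 0.996, -0.002], [0.996, 0.088, 0.001], [0.001, -0.001, -1.0]]
wrist_force: [-0.1, 0.5, -1.2]
grip_width: 44.4
grip_force: 61.3
```

>>> carry_out([
  {"travel": [0,0,-8],"turn": [0,0,0]},
  {"travel": [0,0,-16],"turn": [0,0,0]},
  {"travel": [0,0,-22],"turn": [0,0,0]},
  {"travel": [0,0,-26],"turn": [0,0,0]},
  {"travel": [0,0,-28],"turn": [0,0,0]},
  {"travel": [0,0,-28],"turn": [0,0,0]},
])

```text
t: 30.4
position: [548.7, -91.9, 63.0]
tcp_rot: [[-0.088, 0.996, -0.0], [0.996, 0.088, 0.0], [0.0, -0.0, -1.0]]
wrist_force: [0.4, 0.5, -1.0]
grip_width: 44.0
grip_force: 61.3
```

Clean fit. I release, rise and go to ring D.

>>> carry_out([
  {"travel": [0,0,0],"turn": [0,0,0]},
  {"travel": [0,0,0],"turn": [0,0,0]},
  {"travel": [0,0,0],"turn": [0,0,0]},
  {"travel": [0,0,0],"turn": [0,0,0]},
], gripper=62)

```text
t: 30.8
position: [549.1, -91.9, 63.7]
tcp_rot: [[-0.088, 0.996, 0.001], [0.996, 0.088, -0.0], [-0.0, 0.001, -1.0]]
wrist_force: [-0.4, 0.0, -0.0]
grip_width: 61.9
grip_force: 0.0
```

>>> carry_out([
  {"travel": [0,0,10],"turn": [0,0,0]},
  {"travel": [0,0,40],"turn": [0,0,0]},
  {"travel": [0,0,80],"turn": [0,0,0]},
  {"travel": [0,0,90],"turn": [0,0,0]},
  {"travel": [0,0,90],"turn": [0,0,0]},
  {"travel": [0,0,90],"turn": [0,0,0]},
])

```text
t: 31.4
position: [548.4, -92.0, 152.9]
tcp_rot: [[-0.088, 0.996, -0.001], [0.996, 0.088, -0.0], [-0.0, -0.001, -1.0]]
wrist_force: [-0.1, 0.1, -0.5]
grip_width: 62.3
grip_force: 0.0
```

Run:
```python
from h import *
findring(50,(547.8,-92.8),50)
for n,u,v,D in[('D',257,201,41),('E',179,201,32)]: topring(u,v,D)
```

```text
pos [547.9 -92.  152.3] t 31.45 gw 61.9103277014446
[[545.5999755859375, -85.0, 51.29999923706055], [544.0, -94.5999984741211, 49.099998474121094], [553.5999755859375, -92.5999984741211, 49.0]]
shift for first [-2.4  6.9]
top 41 [(array([570.2, 170. ]), np.float32(44.0))]
top 32 [(array([574.6, 404.9]), np.float32(34.2))]
```

>>> carry_out([
  {"travel": [0,25,0],"turn": [0,0,0]},
  {"travel": [2,65,0],"turn": [0,0,0]},
  {"travel": [6,105,0],"turn": [0,0,0]},
  {"travel": [10,150,0],"turn": [0,0,0]},
  {"travel": [14,195,0],"turn": [0,0,0]},
  {"travel": [18,235,0],"turn": [0,0,0]},
  {"travel": [20,264,-12],"turn": [0,0,0]},
  {"travel": [20,264,-12],"turn": [0,0,0]},
  {"travel": [20,264,-12],"turn": [0,0,0]},
  {"travel": [20,264,-12],"turn": [0,0,0]},
], gripper=53)

```text
t: 32.55
position: [568.9, 170.3, 140.7]
tcp_rot: [[-0.086, 0.996, -0.001], [0.996, 0.086, -0.001], [-0.001, -0.001, -1.0]]
wrist_force: [0.2, -0.6, -0.2]
grip_width: 53.3
grip_force: 0.0
```

Run:
```python
from h import *
findring(41,(568,172))
```

```text
pos [569.2 170.1 141. ] t 32.6 gw 53.18700354599648
[[567.7999877929688, 170.8000030517578, 41.099998474121094]]
[[568.7999877929688, 171.1999969482422, 21.0]]
shift for first [-1.4  0.7]
```

>>> carry_out([
  {"travel": [0,-1,-25],"turn": [0,0,0]},
  {"travel": [0,-1,-55],"turn": [0,0,0]},
  {"travel": [0,-1,-85],"turn": [0,0,0]},
  {"travel": [0,-1,-105],"turn": [0,0,0]},
  {"travel": [0,-1,-115],"turn": [0,0,0]},
  {"travel": [0,-1,-119],"turn": [0,0,0]},
  {"travel": [0,-1,-120],"turn": [0,0,0]},
  {"travel": [0,-1,-120],"turn": [0,0,0]},
])

```text
t: 33.4
position: [569.7, 171.1, 22.4]
tcp_rot: [[-0.087, 0.996, 0.002], [0.996, 0.087, 0.0], [0.0, 0.002, -1.0]]
wrist_force: [-0.9, 0.9, 0.2]
grip_width: 53.2
grip_force: 0.0
```

>>> carry_out([
  {"travel": [0,0,0],"turn": [0,0,0]},
  {"travel": [0,0,0],"turn": [0,0,0]},
  {"travel": [0,0,0],"turn": [0,0,0]},
  {"travel": [0,0,0],"turn": [0,0,0]},
  {"travel": [0,0,0],"turn": [0,0,0]},
], gripper=28)

```text
t: 33.9
position: [569.8, 171.7, 23.8]
tcp_rot: [[-0.088, 0.996, 0.002], [0.996, 0.088, -0.0], [-0.0, 0.002, -1.0]]
wrist_force: [-2.7, -0.9, 9.9]
grip_width: 28.0
grip_force: 5.0
```

>>> carry_out([
  {"travel": [0,0,3],"turn": [0,0,0]},
  {"travel": [0,0,10],"turn": [0,0,0]},
  {"travel": [0,0,25],"turn": [0,0,0]},
  {"travel": [0,0,50],"turn": [0,0,0]},
  {"travel": [0,0,80],"turn": [0,0,0]},
  {"travel": [0,0,115],"turn": [0,0,0]},
  {"travel": [0,0,131],"turn": [0,0,0]},
  {"travel": [0,0,131],"turn": [0,0,0]},
  {"travel": [0,0,131],"turn": [0,0,0]},
])

```text
t: 34.8
position: [568.5, 170.7, 152.0]
tcp_rot: [[-0.088, 0.996, -0.0], [0.996, 0.088, -0.001], [-0.001, -0.0, -1.0]]
wrist_force: [0.1, -0.2, -0.5]
grip_width: 27.7
grip_force: 0.0
```

Run:
```python
from h import *
held(41,-8)
```

```text
pos [568.1 170.5 151.1] t 34.85 gw 28.14770869536575
[[625.8, 146.0, 39.6]]
[[565.3, 203.0, 20.8], [623.3, 200.5, 24.3], [500.8, 195.5, 25.4], [509.3, 201.5, 23.2]]
shift for first [ 57.7 -24.6]
```

The jaws closed above ring D, so the tip depth at small widths is just the nominal 14 mm. I relocate the ring and go lower.

Run:
```python
from h import *
findring(41,(568,172))
```

```text
pos [567.9 170.5 150.7] t 34.9 gw 28.244739232455217
[[567.7999877929688, 170.8000030517578, 42.0]]
[[568.2000122070312, 170.8000030517578, 25.399999618530273], [560.2000122070312, 175.8000030517578, 22.100000381469727], [524.2000122070312, 104.19999694824219, 22.0], [620.2000122070312, 113.19999694824219, 20.799999237060547]]
shift for first [-0.1  0.2]
```

>>> carry_out([
  {"travel": [0,0,-15],"turn": [0,0,0]},
  {"travel": [0,0,-40],"turn": [0,0,0]},
  {"travel": [0,0,-70],"turn": [0,0,0]},
  {"travel": [0,0,-95],"turn": [0,0,0]},
  {"travel": [0,0,-115],"turn": [0,0,0]},
  {"travel": [0,0,-125],"turn": [0,0,0]},
  {"travel": [0,0,-132],"turn": [0,0,0]},
  {"travel": [0,0,-136],"turn": [0,0,0]},
  {"travel": [0,0,-137],"turn": [0,0,0]},
  {"travel": [0,0,-137],"turn": [0,0,0]},
], gripper=53)

```text
t: 35.9
position: [569.3, 171.3, 15.9]
tcp_rot: [[-0.088, 0.996, 0.001], [0.996, 0.088, 0.0], [0.0, 0.001, -1.0]]
wrist_force: [-0.0, 0.5, 0.2]
grip_width: 52.6
grip_force: 0.0
```

>>> carry_out([
  {"travel": [0,0,0],"turn": [0,0,0]},
  {"travel": [0,0,0],"turn": [0,0,0]},
  {"travel": [0,0,0],"turn": [0,0,0]},
  {"travel": [0,0,0],"turn": [0,0,0]},
  {"travel": [0,0,0],"turn": [0,0,0]},
], gripper=28)

```text
t: 36.4
position: [569.6, 171.3, 16.9]
tcp_rot: [[-0.088, 0.996, 0.002], [0.996, 0.088, -0.0], [-0.0, 0.002, -1.0]]
wrist_force: [-0.7, -0.9, 4.7]
grip_width: 37.9
grip_force: 59.5
```

>>> carry_out([
  {"travel": [0,0,3],"turn": [0,0,0]},
  {"travel": [0,0,10],"turn": [0,0,0]},
  {"travel": [0,0,25],"turn": [0,0,0]},
  {"travel": [0,0,50],"turn": [0,0,0]},
  {"travel": [0,0,80],"turn": [0,0,0]},
  {"travel": [0,0,115],"turn": [0,0,0]},
  {"travel": [0,0,137],"turn": [0,0,0]},
  {"travel": [0,0,137],"turn": [0,0,0]},
  {"travel": [0,0,137],"turn": [0,0,0]},
])

```text
t: 37.3
position: [569.0, 171.0, 153.1]
tcp_rot: [[-0.088, 0.996, 0.001], [0.996, 0.088, -0.0], [-0.0, 0.001, -1.0]]
wrist_force: [0.2, 0.6, -0.8]
grip_width: 37.1
grip_force: 60.2
```

Run:
```python
from h import *
held(41,-4)
```

```text
pos [568.4 170.8 152. ] t 37.35 gw 37.363228220690495
[[567.2, 171.3, 38.9], [631.7, 147.8, 40.1]]
[[620.7, 202.8, 24.3], [502.7, 197.3, 25.4], [567.7, 172.8, 20.5], [511.2, 203.3, 23.0]]
shift for first [-1.2  0.5]
```

>>> carry_out([
  {"travel": [0,-25,0],"turn": [0,0,0]},
  {"travel": [-3,-65,0],"turn": [0,0,0]},
  {"travel": [-7,-105,0],"turn": [0,0,0]},
  {"travel": [-11,-150,0],"turn": [0,0,0]},
  {"travel": [-15,-195,0],"turn": [0,0,0]},
  {"travel": [-18,-235,-5],"turn": [0,0,0]},
  {"travel": [-20,-263,-15],"turn": [0,0,0]},
  {"travel": [-20,-263,-25],"turn": [0,0,0]},
  {"travel": [-20,-263,-25],"turn": [0,0,0]},
  {"travel": [-20,-263,-25],"turn": [0,0,0]},
])

```text
t: 38.35
position: [548.4, -90.1, 126.6]
tcp_rot: [[-0.09, 0.996, -0.001], [0.996, 0.09, 0.002], [0.002, -0.001, -1.0]]
wrist_force: [0.4, 0.1, -0.9]
grip_width: 37.6
grip_force: 60.2
```

Run:
```python
from h import *
held(41,-6.5); print(bot.sense()['wrist_force'].round(1))
d=dict(np.load('last_wrist.npz')); w=d['img'][:,:,::-1]; p=[548,-92,70]
d=shot('side'); u,v=map(int,proj(d,p)); a=d['img'][v-45:v+35,u-40:u+40,::-1]
cv2.imwrite('pics/c7.png',np.hstack([cv2.resize(w[100:400,170:470],(400,400)),cv2.resize(a,(400,400),interpolation=2)]))
```

```text
pos [548.9 -89.9 127.2] t 38.4 gw 37.684384948187336
[[545.1, -67.4, 39.9], [546.6, -89.9, 41.2], [490.6, -86.4, 40.1]]
[[547.6, -90.9, 23.6]]
shift for first [-3.7 22.6]
[ 0.4 -0.1 -1. ]
```

View pics/c7.png

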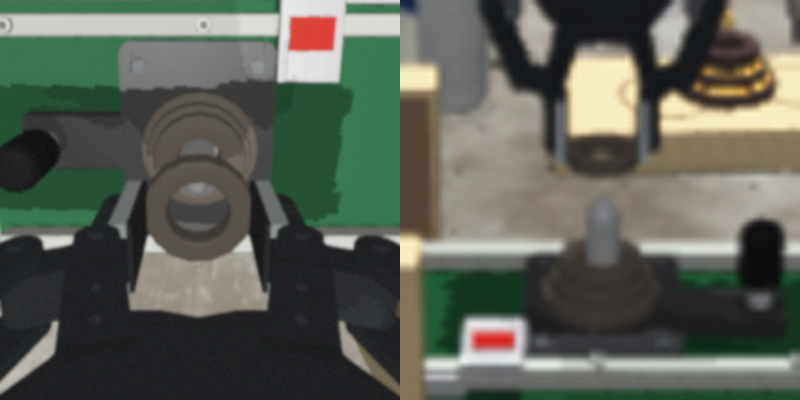

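The pictures show a neat three-ring stack and ring D held level over the tip, which shows through the bore at (197,188). I lower it.

>>> carry_out([
  {"travel": [0,-0.7,-6],"turn": [0,0,0]},
  {"travel": [0,-0.7,-12],"turn": [0,0,0]},
  {"travel": [0,-0.7,-18],"turn": [0,0,0]},
  {"travel": [0,-0.7,-24],"turn": [0,0,0]},
  {"travel": [0,-0.7,-32],"turn": [0,0,0]},
  {"travel": [0,-0.7,-40],"turn": [0,0,0]},
  {"travel": [0,-0.7,-48],"turn": [0,0,0]},
  {"travel": [0,-0.7,-54],"turn": [0,0,0]},
  {"travel": [0,-0.7,-57],"turn": [0,0,0]},
  {"travel": [0,-0.7,-57],"turn": [0,0,0]},
])

```text
t: 39.45
position: [548.5, -92.6, 69.8]
tcp_rot: [[-0.088, 0.996, -0.001], [0.996, 0.088, 0.0], [0.0, -0.001, -1.0]]
wrist_force: [-0.8, 0.3, -1.0]
grip_width: 37.3
grip_force: 60.2
```

>>> carry_out([
  {"travel": [0,0,0],"turn": [0,0,0]},
  {"travel": [0,0,0],"turn": [0,0,0]},
  {"travel": [0,0,0],"turn": [0,0,0]},
  {"travel": [0,0,0],"turn": [0,0,0]},
], gripper=53)

```text
t: 39.85
position: [549.1, -92.7, 70.7]
tcp_rot: [[-0.088, 0.996, 0.001], [0.996, 0.088, -0.0], [-0.0, 0.001, -1.0]]
wrist_force: [0.1, -0.8, 0.3]
grip_width: 53.0
grip_force: 0.0
```

>>> carry_out([
  {"travel": [0,0,10],"turn": [0,0,0]},
  {"travel": [0,0,40],"turn": [0,0,0]},
  {"travel": [0,0,80],"turn": [0,0,0]},
  {"travel": [0,0,80],"turn": [0,0,0]},
  {"travel": [0,0,80],"turn": [0,0,0]},
])

```text
t: 40.35
position: [549.7, -92.8, 152.0]
tcp_rot: [[-0.088, 0.996, 0.003], [0.996, 0.088, -0.001], [-0.002, 0.003, -1.0]]
wrist_force: [-0.3, 0.1, -1.0]
grip_width: 53.2
grip_force: 0.0
```

Run:
```python
from h import *
findring(41,(547.8,-92.8),60)
topring(179,201,32)
```

```text
pos [548.8 -92.8 150.7] t 40.4 gw 52.93986589156055
[[547.5999755859375, -100.0, 21.799999237060547], [491.0, -143.0, 23.0]]
shift for first [-1.2 -7.3]
top 32 [(array([575. , 403.4]), np.float32(32.1))]
```

>>> carry_out([
  {"travel": [0,30,0],"turn": [0,0,0]},
  {"travel": [3,77,0],"turn": [0,0,0]},
  {"travel": [6,124,0],"turn": [0,0,0]},
  {"travel": [9,171,0],"turn": [0,0,0]},
  {"travel": [12,218,0],"turn": [0,0,0]},
  {"travel": [15,265,0],"turn": [0,0,0]},
  {"travel": [18,312,0],"turn": [0,0,0]},
  {"travel": [21,359,0],"turn": [0,0,0]},
  {"travel": [24,406,0],"turn": [0,0,0]},
  {"travel": [24,450,0],"turn": [0,0,0]},
], gripper=45)

```text
t: 41.45
position: [572.2, 358.9, 148.4]
tcp_rot: [[-0.088, 0.996, -0.002], [0.996, 0.088, -0.001], [-0.001, -0.002, -1.0]]
wrist_force: [1.0, 0.6, 1.1]
grip_width: 45.0
grip_force: 0.0
```

>>> carry_out([
  {"travel": [0,30,0],"turn": [0,0,0]},
  {"travel": [0,48,-12],"turn": [0,0,0]},
  {"travel": [0,48,-12],"turn": [0,0,0]},
  {"travel": [0,48,-12],"turn": [0,0,0]},
  {"travel": [0,48,-12],"turn": [0,0,0]},
])

```text
t: 41.95
position: [573.6, 403.5, 137.9]
tcp_rot: [[-0.086, 0.996, -0.0], [0.996, 0.086, -0.002], [-0.002, -0.0, -1.0]]
wrist_force: [-0.2, 0.3, 0.5]
grip_width: 45.0
grip_force: 0.0
```

Run:
```python
from h import *
findring(32,(572.5,406))
```

```text
pos [573.8 403.5 138.3] t 42.0 gw 44.950159089507004
[[572.2000122070312, 409.79998779296875, 29.399999618530273]]
[[572.7999877929688, 407.79998779296875, 24.299999237060547]]
shift for first [-1.5  6.3]
```

>>> carry_out([
  {"travel": [-0.5,3.5,-25],"turn": [0,0,0]},
  {"travel": [-0.5,3.5,-55],"turn": [0,0,0]},
  {"travel": [-0.5,3.5,-85],"turn": [0,0,0]},
  {"travel": [-0.5,3.5,-105],"turn": [0,0,0]},
  {"travel": [-0.5,3.5,-115],"turn": [0,0,0]},
  {"travel": [-0.5,3.5,-120],"turn": [0,0,0]},
  {"travel": [-0.5,3.5,-124],"turn": [0,0,0]},
  {"travel": [-0.5,3.5,-124],"turn": [0,0,0]},
])

```text
t: 42.8
position: [572.7, 409.2, 15.1]
tcp_rot: [[-0.088, 0.996, 0.001], [0.996, 0.088, 0.001], [0.001, 0.001, -1.0]]
wrist_force: [-0.1, -0.4, 0.4]
grip_width: 44.8
grip_force: 0.0
```

>>> carry_out([
  {"travel": [0,0,0],"turn": [0,0,0]},
  {"travel": [0,0,0],"turn": [0,0,0]},
  {"travel": [0,0,0],"turn": [0,0,0]},
  {"travel": [0,0,0],"turn": [0,0,0]},
  {"travel": [0,0,0],"turn": [0,0,0]},
], gripper=20)

```text
t: 43.3
position: [572.9, 409.5, 16.0]
tcp_rot: [[-0.088, 0.996, 0.002], [0.996, 0.088, 0.001], [0.001, 0.002, -1.0]]
wrist_force: [-0.5, -0.6, 6.8]
grip_width: 28.9
grip_force: 58.9
```

>>> carry_out([
  {"travel": [0,0,3],"turn": [0,0,0]},
  {"travel": [0,0,10],"turn": [0,0,0]},
  {"travel": [0,0,25],"turn": [0,0,0]},
  {"travel": [0,0,50],"turn": [0,0,0]},
  {"travel": [0,0,80],"turn": [0,0,0]},
  {"travel": [0,0,115],"turn": [0,0,0]},
  {"travel": [0,0,137],"turn": [0,0,0]},
  {"travel": [0,0,137],"turn": [0,0,0]},
  {"travel": [0,0,137],"turn": [0,0,0]},
])

```text
t: 44.2
position: [572.4, 409.0, 152.2]
tcp_rot: [[-0.088, 0.996, 0.001], [0.996, 0.088, 0.0], [0.0, 0.001, -1.0]]
wrist_force: [0.1, -0.3, 0.3]
grip_width: 28.8
grip_force: 59.2
```

Run:
```python
from h import *
held(32,-6)
```

```text
pos [572.  408.5 150.8] t 44.25 gw 28.820255633585692
[[571.7, 406.7, 31.1], [569.7, 412.2, 33.3], [645.2, 439.7, 33.3], [510.2, 353.2, 29.7]]
[[570.7, 411.2, 22.1], [571.7, 406.2, 22.2], [648.7, 435.2, 22.1], [644.2, 443.7, 25.4]]
shift for first [-0.3 -1.7]
```

>>> carry_out([
  {"travel": [0,-30,0],"turn": [0,0,0]},
  {"travel": [-3,-77,0],"turn": [0,0,0]},
  {"travel": [-6,-124,0],"turn": [0,0,0]},
  {"travel": [-9,-171,0],"turn": [0,0,0]},
  {"travel": [-12,-218,0],"turn": [0,0,0]},
  {"travel": [-15,-265,0],"turn": [0,0,0]},
  {"travel": [-18,-312,0],"turn": [0,0,0]},
  {"travel": [-21,-359,0],"turn": [0,0,0]},
  {"travel": [-23.5,-406,0],"turn": [0,0,0]},
  {"travel": [-23.5,-450,0],"turn": [0,0,0]},
])

```text
t: 45.25
position: [547.1, -43.7, 150.0]
tcp_rot: [[-0.087, 0.996, -0.003], [0.996, 0.087, -0.0], [-0.0, -0.003, -1.0]]
wrist_force: [1.2, 0.2, -0.4]
grip_width: 29.2
grip_force: 59.3
```

>>> carry_out([
  {"travel": [0,-30,0],"turn": [0,0,0]},
  {"travel": [0,-50,-12],"turn": [0,0,0]},
  {"travel": [0,-50,-25],"turn": [0,0,0]},
  {"travel": [0,-50,-25],"turn": [0,0,0]},
  {"travel": [0,-50,-25],"turn": [0,0,0]},
  {"travel": [0,-50,-25],"turn": [0,0,0]},
])

```text
t: 45.85
position: [549.1, -88.7, 126.5]
tcp_rot: [[-0.091, 0.996, 0.0], [0.996, 0.091, 0.001], [0.001, 0.0, -1.0]]
wrist_force: [0.2, 0.2, 0.0]
grip_width: 28.8
grip_force: 59.3
```

Run:
```python
from h import *
held(32,-6); print(bot.sense()['wrist_force'].round(1))
d=dict(np.load('last_wrist.npz')); w=d['img'][:,:,::-1]; p=[548,-92,70]
d=shot('side'); u,v=map(int,proj(d,p)); a=d['img'][v-45:v+35,u-40:u+40,::-1]
cv2.imwrite('pics/c8.png',np.hstack([cv2.resize(w[150:350,220:420],(400,400)),cv2.resize(a,(400,400),interpolation=2)]))
```

```text
pos [549.3 -89.1 126.7] t 45.9 gw 28.802947384195317
[[549.4, -89.0, 34.4], [545.9, -72.0, 29.5], [544.9, -63.5, 34.4], [544.9, -92.0, 29.9]]
[[547.9, -90.5, 22.9], [544.4, -69.5, 24.3], [546.4, -85.5, 25.4]]
shift for first [0.1 0.1]
[-0.6  0.5 -0.6]
```

View pics/c8.png

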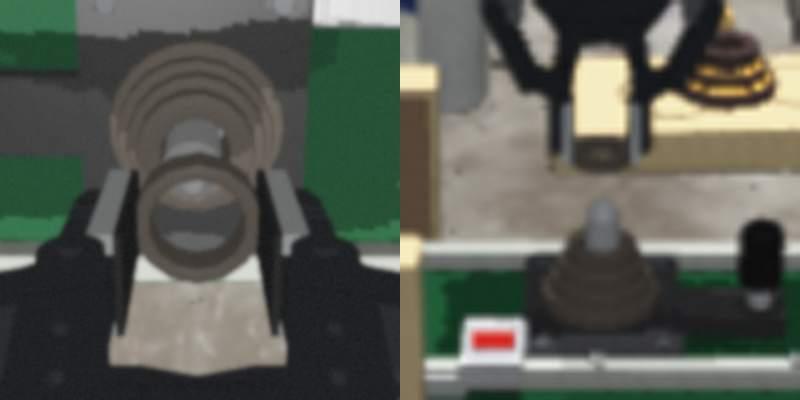

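All four rings are stacked concentrically, and ring E is held level above the tip (bore centre at crop (197,214)). I lower it.

>>> carry_out([
  {"travel": [-0.3,0,-6],"turn": [0,0,0]},
  {"travel": [-0.3,0,-12],"turn": [0,0,0]},
  {"travel": [-0.3,0,-18],"turn": [0,0,0]},
  {"travel": [-0.3,0,-24],"turn": [0,0,0]},
  {"travel": [-0.3,0,-31],"turn": [0,0,0]},
  {"travel": [-0.3,0,-38],"turn": [0,0,0]},
  {"travel": [-0.3,0,-44],"turn": [0,0,0]},
  {"travel": [-0.3,0,-48],"turn": [0,0,0]},
  {"travel": [-0.3,0,-48],"turn": [0,0,0]},
])

```text
t: 46.85
position: [548.1, -91.0, 77.6]
tcp_rot: [[-0.088, 0.996, -0.001], [0.996, 0.088, 0.0], [0.001, -0.001, -1.0]]
wrist_force: [-0.0, -0.6, -0.3]
grip_width: 28.8
grip_force: 59.3
```

>>> carry_out([
  {"travel": [0,0,0],"turn": [0,0,0]},
  {"travel": [0,0,0],"turn": [0,0,0]},
  {"travel": [0,0,0],"turn": [0,0,0]},
  {"travel": [0,0,0],"turn": [0,0,0]},
], gripper=45)

```text
t: 47.25
position: [548.7, -91.2, 78.7]
tcp_rot: [[-0.088, 0.996, 0.001], [0.996, 0.088, -0.0], [-0.0, 0.001, -1.0]]
wrist_force: [0.0, -0.4, -0.8]
grip_width: 44.9
grip_force: 0.0
```

>>> carry_out([
  {"travel": [0,0,10],"turn": [0,0,0]},
  {"travel": [0,0,40],"turn": [0,0,0]},
  {"travel": [0,0,75],"turn": [0,0,0]},
  {"travel": [0,0,75],"turn": [0,0,0]},
  {"travel": [0,0,75],"turn": [0,0,0]},
])

```text
t: 47.75
position: [549.3, -91.3, 154.8]
tcp_rot: [[-0.088, 0.996, 0.002], [0.996, 0.088, -0.001], [-0.001, 0.002, -1.0]]
wrist_force: [-0.2, 0.4, -0.8]
grip_width: 45.0
grip_force: 0.0
```

Run:
```python
from h import *
d=shot('wrist'); s=bot.sense(); print(s['position'].round(1))
# is the stack's top ring there: top-face annulus brightness around the spindle at z=70, side silhouettes
g=cv2.cvtColor(d['img'],cv2.COLOR_RGB2GRAY)
for z,r in[(70,13.5),(60,18),(50,23),(40,27),(30,31.5)]:
    print(z,[int(g[int(round(v)),int(round(u))]) for u,v in [proj(d,[547.5+r*np.cos(a),-92.3+r*np.sin(a),z]) for a in np.arange(0,6.28,.785)]])
d=shot('top'); m=cv2.cvtColor(d['img'],7)[218:258,237:277]; ys,xs=np.where(m<75)
print('weight blob',len(xs),xs.mean()+237,ys.mean()+218,ray(d,xs.mean()+237,ys.mean()+218,35))
```

```text
[548.4 -91.3 153.5]
70 [83, 82, 86, 85, 79, 101, 117, 101]
60 [101, 82, 77, 85, 82, 89, 114, 97]
50 [103, 74, 67, 70, 80, 94, 103, 98]
40 [97, 74, 74, 71, 84, 97, 104, 99]
30 [104, 75, 66, 59, 80, 94, 97, 98]
weight blob 96 258.9583333333333 237.55208333333334 [458.38216338 159.18236526  35.        ]
```

>>> carry_out([
  {"travel": [-8,25,15],"turn": [0,0,0]},
  {"travel": [-22,65,25],"turn": [0,0,0]},
  {"travel": [-36,105,25],"turn": [0,0,0]},
  {"travel": [-50,145,25],"turn": [0,0,0]},
  {"travel": [-64,185,25],"turn": [0,0,0]},
  {"travel": [-78,222,25],"turn": [0,0,0]},
  {"travel": [-90,252,25],"turn": [0,0,0]},
  {"travel": [-90,252,25],"turn": [0,0,0]},
  {"travel": [-90,252,25],"turn": [0,0,0]},
  {"travel": [-90,252,25],"turn": [0,0,0]},
], gripper=48)

```text
t: 48.85
position: [458.6, 159.5, 177.7]
tcp_rot: [[-0.086, 0.996, -0.001], [0.996, 0.086, -0.0], [-0.0, -0.001, -1.0]]
wrist_force: [0.2, -0.6, -0.6]
grip_width: 47.8
grip_force: 0.0
```

Run:
```python
from h import *
findring(32,(458.5,160),77)
d=dict(np.load('last_wrist.npz'))
c=bot.sense()['position']
m=cv2.imread('pics/rect.png'); 
for z in (47,):
    u,v=proj(d,[458.5,160,77]); print(u,v)
g=cv2.cvtColor(d['img'],7); u,v=int(u),int(v); m=(g[v-60:v+60,u-60:u+60]<78).astype(np.uint8)
for k in cv2.findContours(m,0,1)[0]:
    if cv2.contourArea(k)>200: x,y,w,h=cv2.boundingRect(k); print('blob',x+u-60,y+v-60,w,h, ray(d,x+u-60+w/2,y+v-60+h/2,60).round(1))
```

```text
pos [458.8 159.4 177.8] t 48.9 gw 48.30005347375191
[[457.79998779296875, 169.1999969482422, 34.400001525878906], [430.79998779296875, 102.80000305175781, 34.400001525878906], [456.20001220703125, 181.8000030517578, 32.099998474121094]]
[[456.79998779296875, 165.1999969482422, 25.399999618530273], [432.79998779296875, 107.19999694824219, 24.299999237060547], [428.79998779296875, 103.80000305175781, 20.399999618530273]]
shift for first [-1.1  9.9]
319.97421893609163 203.7772914616859
blob 368 237 11 26 [509.  117.6  60. ]
blob 259 237 43 26 [428.4 110.6  60. ]
blob 294 156 50 57 [456.8 171.5  60. ]
```

Run:
```python
from h import *
d=dict(np.load('last_wrist.npz'))
print('knob centre from low edge', ray(d,319,213,77)+[0,16,0], 'low edge if body top', ray(d,319,213,47)+[0,23,0])
for z in(0,47): print('body centre from upper edge',z, ray(d,319,156,z)-[0,23,0])
for x in (457,458): 
  for y in (164,166,168,170): print(x,y,'knob top',np.round(proj(d,[x,y,77]),0),'edges v',[round(proj(d,[x,yy,z])[1]) for yy,z in((y-16,77),(y+16,77),(y-23,47),(y+23,47),(y+23,0))])
g=cv2.cvtColor(d['img'],7); print(g[144:224:3,319], g[185,288:352:3])
```

```text
knob centre from low edge [458.39437768 168.45858246  77.        ] low edge if body top [459.24042849 166.0260083   47.        ]
body centre from upper edge 0 [455.43130325 164.47075351   0.        ]
body centre from upper edge 47 [454.89317014 170.16721204  47.        ]
457 164 knob top [318. 199.] edges v [218, 178, 215, 163, 157]
457 166 knob top [319. 196.] edges v [216, 176, 213, 161, 155]
457 168 knob top [319. 194.] edges v [213, 173, 211, 159, 153]
457 170 knob top [319. 191.] edges v [211, 171, 209, 156, 151]
458 164 knob top [320. 199.] edges v [218, 178, 215, 164, 157]
458 166 knob top [320. 196.] edges v [216, 176, 213, 161, 155]
458 168 knob top [320. 194.] edges v [214, 173, 211, 159, 153]
458 170 knob top [320. 191.] edges v [211, 171, 209, 157, 151]
[147 147 149 142  58  56 100 106 105  61  60  64  70  74  69  71  70  71
  70  68  68  72  67  95 120 126 124] [118 113 102 102  83  93 108 100  79  72  70  71  72  70  69  63  57  69
  67 110 121 119]
```

>>> carry_out([
  {"travel": [-1,9.5,-20],"turn": [0,0,0]},
  {"travel": [-1,9.5,-45],"turn": [0,0,0]},
  {"travel": [-1,9.5,-70],"turn": [0,0,0]},
  {"travel": [-1,9.5,-90],"turn": [0,0,0]},
  {"travel": [-1,9.5,-102],"turn": [0,0,0]},
  {"travel": [-1,9.5,-110],"turn": [0,0,0]},
  {"travel": [-1,9.5,-114],"turn": [0,0,0]},
  {"travel": [-1,9.5,-114],"turn": [0,0,0]},
])

```text
t: 49.7
position: [457.8, 170.2, 64.4]
tcp_rot: [[-0.087, 0.996, 0.0], [0.996, 0.087, 0.0], [0.0, 0.0, -1.0]]
wrist_force: [0.1, -0.5, 0.2]
grip_width: 48.1
grip_force: 0.0
```

>>> carry_out([
  {"travel": [0,0,0],"turn": [0,0,0]},
  {"travel": [0,0,0],"turn": [0,0,0]},
  {"travel": [0,0,0],"turn": [0,0,0]},
  {"travel": [0,0,0],"turn": [0,0,0]},
  {"travel": [0,0,0],"turn": [0,0,0]},
  {"travel": [0,0,0],"turn": [0,0,0]},
], gripper=20, grip_force=70)

```text
t: 50.3
position: [458.0, 170.6, 65.3]
tcp_rot: [[-0.088, 0.996, 0.001], [0.996, 0.088, -0.0], [-0.0, 0.001, -1.0]]
wrist_force: [-2.9, -0.5, 6.1]
grip_width: 29.5
grip_force: 69.1
```

>>> carry_out([
  {"travel": [0,0,3],"turn": [0,0,0]},
  {"travel": [0,0,10],"turn": [0,0,0]},
  {"travel": [0,0,25],"turn": [0,0,0]},
  {"travel": [0,0,50],"turn": [0,0,0]},
  {"travel": [0,0,80],"turn": [0,0,0]},
  {"travel": [0,0,115],"turn": [0,0,0]},
  {"travel": [0,0,125],"turn": [0,0,0]},
  {"travel": [0,0,125],"turn": [0,0,0]},
  {"travel": [0,0,125],"turn": [0,0,0]},
])

```text
t: 51.2
position: [456.8, 169.8, 188.3]
tcp_rot: [[-0.088, 0.996, -0.001], [0.996, 0.088, -0.001], [-0.001, -0.001, -1.0]]
wrist_force: [0.4, 0.0, -3.8]
grip_width: 29.7
grip_force: 69.8
```

Run:
```python
from h import *
d=shot('wrist'); p=bot.sense()['position']; print(p.round(1))
g=cv2.cvtColor(d['img'],7)
u,v=map(int,proj(d,p+[0,0,11])); print(u,v); print(g[v-60:v+40:3,u]); print(g[v-40,u-45:u+46:3])
findring(32,(p[0],p[1]),p[2]+11,d)
```

```text
[456.5 169.8 187.8]
320 275
[ 74  75  77  77  75  78  65  53  54  53  52  60  68  67  72  73  74  71
  71  76  75  73  72  72  71  73  74  70  74  73  74  73 129 186]
[106 101  93  75  50  71  73  74  73  72  69  62  55  51  54  47  51  55
  62  69  72  72  75  71  73  49  75  93 110 113 128]
pos [456.5 169.8 187.8] t 51.25 gw 29.93143685775646
[[455.7, 167.0, 29.7], [453.7, 191.5, 29.9], [454.7, 182.5, 31.1], [456.7, 173.0, 33.2]]
[[517.2, 138.5, 25.4], [454.2, 177.0, 25.4]]
shift for first [-0.8 -2.8]
```

>>> carry_out([
  {"travel": [8,-25,0],"turn": [0,0,0]},
  {"travel": [22,-65,0],"turn": [0,0,0]},
  {"travel": [36,-105,0],"turn": [0,0,0]},
  {"travel": [50,-145,0],"turn": [0,0,0]},
  {"travel": [64,-185,0],"turn": [0,0,0]},
  {"travel": [78,-222,0],"turn": [0,0,0]},
  {"travel": [88,-250,-5],"turn": [0,0,0]},
  {"travel": [92,-262,-15],"turn": [0,0,0]},
  {"travel": [92,-262,-20],"turn": [0,0,0]},
  {"travel": [92,-262,-20],"turn": [0,0,0]},
])

```text
t: 52.25
position: [547.9, -89.4, 167.1]
tcp_rot: [[-0.09, 0.996, -0.004], [0.996, 0.09, 0.003], [0.003, -0.004, -1.0]]
wrist_force: [1.1, 0.7, -3.6]
grip_width: 29.4
grip_force: 69.8
```

>>> carry_out([
  {"travel": [0,0,0],"turn": [0,0,0]},
  {"travel": [0,0,0],"turn": [0,0,0]},
  {"travel": [0,0,0],"turn": [0,0,0]},
])

```text
t: 52.55
position: [549.7, -90.5, 169.9]
tcp_rot: [[-0.09, 0.996, 0.001], [0.996, 0.09, -0.001], [-0.001, 0.001, -1.0]]
wrist_force: [0.3, -0.6, -4.0]
grip_width: 29.6
grip_force: 69.8
```

Run:
```python
from h import *
p=bot.sense()['position']; print(p.round(1),bot.sense()['wrist_force'].round(1))
w=shot('wrist')['img'][:,:,::-1]; d=shot('side'); u,v=map(int,proj(d,[548,-92,100])); a=d['img'][v-40:v+40,u-40:u+40,::-1]
cv2.imwrite('pics/c9.png',np.hstack([cv2.resize(w[100:400,170:470],(400,400)),cv2.resize(a,(400,400),interpolation=2)]))
# side view columns: weight bottom centre vs spindle
g=cv2.cvtColor(d['img'],7)
for z in (78,84,110,120): u,v=proj(d,[548,-92,z]); v=int(round(v)); print(z,round(u,1),g[v,int(u)-14:int(u)+15].tolist())
```

```text
[549.7 -90.5 169.9] [ 0.3 -0.6 -4. ]
78 334.1 [126, 124, 125, 125, 124, 127, 129, 131, 129, 117, 94, 95, 108, 118, 126, 122, 111, 100, 106, 121, 125, 122, 123, 125, 127, 126, 127, 128, 129]
84 334.1 [126, 125, 125, 126, 128, 131, 131, 132, 132, 130, 128, 114, 113, 118, 124, 122, 113, 116, 123, 123, 120, 119, 121, 122, 124, 128, 133, 137, 140]
110 334.2 [132, 129, 127, 116, 93, 87, 61, 42, 42, 44, 45, 46, 46, 46, 46, 45, 46, 45, 45, 43, 41, 44, 78, 106, 114, 115, 113, 115, 115]
120 334.2 [132, 132, 128, 99, 85, 88, 60, 43, 42, 42, 45, 45, 45, 46, 47, 45, 46, 45, 43, 42, 41, 45, 80, 110, 118, 118, 116, 118, 120]
```

>>> carry_out([
  {"travel": [-0.8,-1,-5],"turn": [0,0,0]},
  {"travel": [-0.8,-1,-10],"turn": [0,0,0]},
  {"travel": [-0.8,-1,-14],"turn": [0,0,0]},
  {"travel": [-0.8,-1,-18],"turn": [0,0,0]},
  {"travel": [-0.8,-1,-22],"turn": [0,0,0]},
  {"travel": [-0.8,-1,-26],"turn": [0,0,0]},
  {"travel": [-0.8,-1,-26],"turn": [0,0,0]},
])

```text
t: 53.35
position: [548.3, -92.6, 142.6]
tcp_rot: [[-0.088, 0.996, -0.001], [0.996, 0.088, 0.0], [0.0, -0.001, -1.0]]
wrist_force: [-0.4, 0.0, -3.7]
grip_width: 29.7
grip_force: 69.8
```

>>> carry_out([
  {"travel": [0,0,-2],"turn": [0,0,0]},
  {"travel": [0,0,-4],"turn": [0,0,0]},
  {"travel": [0,0,-6],"turn": [0,0,0]},
  {"travel": [0,0,-6.5],"turn": [0,0,0]},
  {"travel": [0,0,-6.5],"turn": [0,0,0]},
])

```text
t: 53.85
position: [548.7, -92.6, 136.8]
tcp_rot: [[-0.088, 0.996, -0.0], [0.996, 0.088, 0.0], [0.0, -0.0, -1.0]]
wrist_force: [-0.3, -0.4, -4.6]
grip_width: 29.1
grip_force: 69.8
```

>>> carry_out([
  {"travel": [0,0,0],"turn": [0,0,0]},
  {"travel": [0,0,0],"turn": [0,0,0]},
  {"travel": [0,0,0],"turn": [0,0,0]},
  {"travel": [0,0,0],"turn": [0,0,0]},
], gripper=48)

```text
t: 54.25
position: [549.1, -92.7, 137.3]
tcp_rot: [[-0.088, 0.996, 0.001], [0.996, 0.088, -0.0], [-0.0, 0.001, -1.0]]
wrist_force: [0.3, 0.4, -0.3]
grip_width: 48.0
grip_force: 0.0
```

>>> carry_out([
  {"travel": [0,0,10],"turn": [0,0,0]},
  {"travel": [0,0,35],"turn": [0,0,0]},
  {"travel": [0,0,60],"turn": [0,0,0]},
  {"travel": [0,0,60],"turn": [0,0,0]},
  {"travel": [0,0,60],"turn": [0,0,0]},
])

```text
t: 54.75
position: [549.2, -92.7, 197.8]
tcp_rot: [[-0.088, 0.996, 0.002], [0.996, 0.088, -0.001], [-0.001, 0.002, -1.0]]
wrist_force: [-0.1, -0.3, 0.7]
grip_width: 47.9
grip_force: 0.0
```

Run:
```python
from h import *
s=bot.sense(); print(s['position'].round(1),s['wrist_force'].round(1),s['t'])
w=shot('wrist')['img'][:,:,::-1]; d=shot('side'); u,v=map(int,proj(d,[548,-92,70])); a=d['img'][v-40:v+40,u-40:u+40,::-1]
cv2.imwrite('pics/c10.png',np.hstack([cv2.resize(w[20:340,160:480],(400,400)),cv2.resize(a,(400,400),interpolation=2)]))
```

```text
[549.2 -92.7 197.8] [-0.1 -0.3  0.7] 54.75
```

View pics/c10.png

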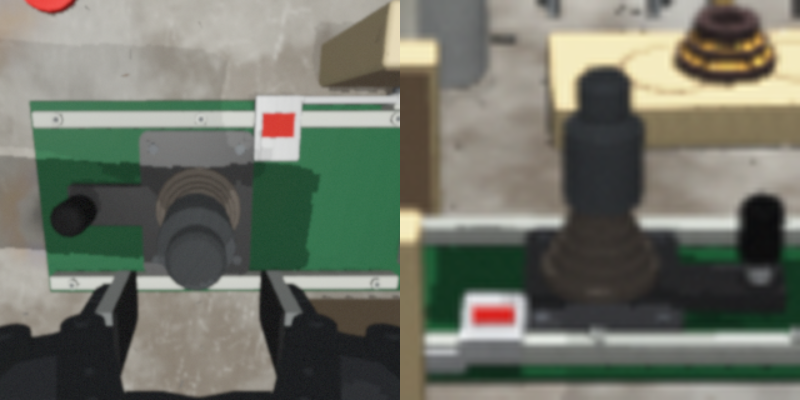

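The weight stands upright over all five rings; the handle is at crop (72,213). Now for the handle at about (458,-100).

>>> carry_out([
  {"travel": [-20,-2,0],"turn": [0,0,0]},
  {"travel": [-50,-4,0],"turn": [0,0,0]},
  {"travel": [-80,-6,0],"turn": [0,0,0]},
  {"travel": [-91,-7.5,-10],"turn": [0,0,0]},
  {"travel": [-91,-7.5,-35],"turn": [0,0,0]},
  {"travel": [-91,-7.5,-65],"turn": [0,0,0]},
  {"travel": [-91,-7.5,-95],"turn": [0,0,0]},
  {"travel": [-91,-7.5,-95],"turn": [0,0,0]},
  {"travel": [-91,-7.5,-95],"turn": [0,0,0]},
])

```text
t: 55.75
position: [457.2, -99.7, 101.6]
tcp_rot: [[-0.088, 0.996, -0.002], [0.996, 0.088, 0.001], [0.002, -0.001, -1.0]]
wrist_force: [0.0, -0.5, 0.5]
grip_width: 48.0
grip_force: 0.0
```

Run:
```python
from h import *
d=shot('wrist'); p=bot.sense()['position']; print(p.round(1))
g=cv2.cvtColor(d['img'],7)
u,v=map(int,proj(d,[458,-100,70])); m=(g[v-45:v+45,u-60:u+60]<32).astype(np.uint8); print(u,v)
for k in cv2.findContours(m,0,1)[0]:
    if cv2.contourArea(k)>100: x,y,w,h=cv2.boundingRect(k); x+=u-60;y+=v-45; print(x,y,w,h,'low edge->centre',(ray(d,x+w/2,y+h,70)+[0,13,0]).round(1))
```

```text
[ 458.2 -100.   102.6]
321 239
370 264 11 20 low edge->centre [ 491.7 -112.2   70. ]
300 205 41 40 low edge->centre [457.5 -90.7  70. ]
```

>>> carry_out([
  {"travel": [0,1,-12],"turn": [0,0,0]},
  {"travel": [0,1,-25],"turn": [0,0,0]},
  {"travel": [0,1,-37],"turn": [0,0,0]},
  {"travel": [0,1,-46],"turn": [0,0,0]},
  {"travel": [0,1,-50],"turn": [0,0,0]},
  {"travel": [0,1,-50],"turn": [0,0,0]},
])

```text
t: 56.4
position: [457.2, -98.8, 51.0]
tcp_rot: [[-0.088, 0.996, -0.001], [0.996, 0.088, 0.001], [0.001, -0.001, -1.0]]
wrist_force: [0.2, 0.3, -1.2]
grip_width: 48.1
grip_force: 0.0
```

>>> carry_out([
  {"travel": [0,0,0],"turn": [0,0,0]},
  {"travel": [0,0,0],"turn": [0,0,0]},
  {"travel": [0,0,0],"turn": [0,0,0]},
  {"travel": [0,0,0],"turn": [0,0,0]},
  {"travel": [0,0,0],"turn": [0,0,0]},
  {"travel": [0,0,0],"turn": [0,0,0]},
], gripper=15, grip_force=60)

```text
t: 57.0
position: [458.3, -99.1, 52.4]
tcp_rot: [[-0.088, 0.996, 0.001], [0.996, 0.088, -0.0], [-0.001, 0.001, -1.0]]
wrist_force: [-0.9, 0.4, 6.2]
grip_width: 24.2
grip_force: 59.4
```

Run:
```python
from h import *
d=shot('side'); im=d['img']; hsv=cv2.cvtColor(im,cv2.COLOR_RGB2HSV)
m=((hsv[:,:,0]<8)|(hsv[:,:,0]>172))&(hsv[:,:,1]>150)&(hsv[:,:,2]>120)
u,v=map(int,proj(d,[602,-24,31])); ys,xs=np.where(m[v-15:v+15,u-20:u+20]); print('tab',xs.mean()+u-20,ys.mean()+v-15,len(xs))
```

```text
tab 312.0 212.5 14
```

Handle gripped (24 mm). I slide it in along (0.996, 0.087), gently.

>>> carry_out([
  {"travel": [3,0.3,0],"turn": [0,0,0]},
  {"travel": [8,0.7,0],"turn": [0,0,0]},
  {"travel": [14,1.2,0],"turn": [0,0,0]},
  {"travel": [20,1.7,0],"turn": [0,0,0]},
  {"travel": [26,2.3,0],"turn": [0,0,0]},
  {"travel": [32,2.8,0],"turn": [0,0,0]},
  {"travel": [38,3.3,0],"turn": [0,0,0]},
  {"travel": [44,3.8,0],"turn": [0,0,0]},
  {"travel": [50,4.4,0],"turn": [0,0,0]},
  {"travel": [56,4.9,0],"turn": [0,0,0]},
])

```text
t: 58.05
position: [497.3, -97.4, 51.8]
tcp_rot: [[-0.085, 0.996, -0.039], [0.996, 0.085, -0.008], [-0.004, -0.039, -0.999]]
wrist_force: [-47.9, -1.2, 53.2]
grip_width: 24.3
grip_force: 74.1
```

```bash
cat >> h.py <<'E'
def tab():
    d=shot('side'); im=d['img']; hsv=cv2.cvtColor(im,cv2.COLOR_RGB2HSV)
    m=((hsv[:,:,0]<8)|(hsv[:,:,0]>172))&(hsv[:,:,1]>120)&(hsv[:,:,2]>100)
    u,v=map(int,proj(d,[602,-24,31])); ys,xs=np.where(m[v-20:v+20,u-25:u+25]); print('tab',xs.mean()+u-25,ys.mean()+v-20,len(xs))
    s=bot.sense(); print(s['t'],s['position'].round(1),s['wrist_force'].round(1),s['grip_width'])
E
python3 -c "from h import *; tab()"
```

```text
tab 310.5652173913044 208.30434782608697 23
58.1 [500.4 -97.   51.9] [-35.8  -3.2  40.3] 24.09892525778679
```

>>> carry_out([
  {"travel": [-4,-0.3,1],"turn": [0,0,0]},
  {"travel": [-4,-0.3,1],"turn": [0,0,0]},
  {"travel": [-4,-0.3,1],"turn": [0,0,0]},
])

```text
t: 58.4
position: [501.2, -96.9, 52.0]
tcp_rot: [[-0.086, 0.996, -0.019], [0.996, 0.086, -0.004], [-0.003, -0.02, -1.0]]
wrist_force: [-22.8, -2.5, 22.2]
grip_width: 24.1
grip_force: 63.9
```

```bash
python3 -c "from h import *; tab()"
```

```text
tab 310.72727272727275 208.22727272727272 22
58.45 [501.2 -96.8  52. ] [-22.6  -2.2  22. ] 24.5107515409904
```

>>> carry_out([
  {"travel": [1,0.1,1],"turn": [0,0,0]},
  {"travel": [2,0.2,2],"turn": [0,0,0]},
  {"travel": [4,0.3,3],"turn": [0,0,0]},
  {"travel": [7,0.6,3],"turn": [0,0,0]},
  {"travel": [10,0.9,3],"turn": [0,0,0]},
  {"travel": [13,1.1,3],"turn": [0,0,0]},
])

```text
t: 59.05
position: [516.3, -94.2, 52.3]
tcp_rot: [[-0.087, 0.996, -0.014], [0.996, 0.087, 0.0], [0.001, -0.014, -1.0]]
wrist_force: [-7.3, -1.4, -5.7]
grip_width: 24.1
grip_force: 59.8
```

```bash
python3 -c "from h import *; tab()"
```

```text
tab 310.6521739130435 208.30434782608697 23
59.1 [517.1 -94.1  52.5] [-6.2 -1.2 -7.5] 23.81685435839638
```

>>> carry_out([
  {"travel": [4,0.3,0],"turn": [0,0,0]},
  {"travel": [9,0.8,0],"turn": [0,0,0]},
  {"travel": [14,1.2,0],"turn": [0,0,0]},
  {"travel": [19,1.7,0],"turn": [0,0,0]},
  {"travel": [24,2.1,0],"turn": [0,0,0]},
  {"travel": [29,2.5,0],"turn": [0,0,0]},
  {"travel": [34,3,0],"turn": [0,0,0]},
  {"travel": [39,3.4,0],"turn": [0,0,0]},
])

```text
t: 59.9
position: [555.4, -90.8, 52.2]
tcp_rot: [[-0.087, 0.996, -0.014], [0.996, 0.087, -0.0], [0.001, -0.014, -1.0]]
wrist_force: [-9.8, -1.3, -5.6]
grip_width: 23.7
grip_force: 60.1
```

```bash
python3 -c "from h import *; tab()"
```

```text
tab 310.5 208.375 24
59.95 [556.6 -90.6  52.4] [-4.   0.2 -8.1] 24.081231233717567
```

>>> carry_out([
  {"travel": [4,0.3,0],"turn": [0,0,0]},
  {"travel": [9,0.8,0],"turn": [0,0,0]},
  {"travel": [14,1.2,0],"turn": [0,0,0]},
  {"travel": [19,1.7,0],"turn": [0,0,0]},
  {"travel": [24,2.1,0],"turn": [0,0,0]},
  {"travel": [28,2.5,0],"turn": [0,0,0]},
  {"travel": [32,2.8,0],"turn": [0,0,0]},
  {"travel": [35,3,0],"turn": [0,0,0]},
])

```text
t: 60.75
position: [589.6, -88.0, 52.2]
tcp_rot: [[-0.087, 0.996, -0.016], [0.996, 0.087, -0.001], [0.001, -0.016, -1.0]]
wrist_force: [-16.7, -1.5, 3.8]
grip_width: 24.4
grip_force: 61.7
```

```bash
python3 -c "from h import *; tab()"
```

```text
tab 312.5 212.9090909090909 22
60.8 [589.6 -88.   52.2] [-11.7  -0.5  -1.2] 24.31412470808292
```

The tab is back at its down position (312.5,212.9), so the catch has dropped. I release and retreat upwards.

>>> carry_out([
  {"travel": [1,0,0],"turn": [0,0,0]},
  {"travel": [0,0,0],"turn": [0,0,0]},
  {"travel": [-2,0,0],"turn": [0,0,0]},
])

```text
t: 61.1
position: [589.6, -88.0, 52.3]
tcp_rot: [[-0.087, 0.996, -0.011], [0.996, 0.087, -0.0], [0.001, -0.011, -1.0]]
wrist_force: [-1.0, -1.1, -9.3]
grip_width: 24.3
grip_force: 59.4
```

>>> carry_out([
  {"travel": [0,0,0],"turn": [0,0,0]},
  {"travel": [0,0,0],"turn": [0,0,0]},
  {"travel": [0,0,0],"turn": [0,0,0]},
  {"travel": [0,0,0],"turn": [0,0,0]},
], gripper=46)

```text
t: 61.5
position: [595.6, -86.9, 56.6]
tcp_rot: [[-0.088, 0.996, 0.002], [0.996, 0.088, -0.0], [-0.0, 0.002, -1.0]]
wrist_force: [0.6, 0.3, -0.0]
grip_width: 45.9
grip_force: 0.0
```

>>> carry_out([
  {"travel": [0,0,10],"turn": [0,0,0]},
  {"travel": [0,0,30],"turn": [0,0,0]},
  {"travel": [0,0,60],"turn": [0,0,0]},
  {"travel": [0,0,100],"turn": [0,0,0]},
  {"travel": [-30,0,140],"turn": [0,0,0]},
  {"travel": [-70,0,150],"turn": [0,0,0]},
  {"travel": [-70,0,150],"turn": [0,0,0]},
  {"travel": [-70,0,150],"turn": [0,0,0]},
  {"travel": [-70,0,150],"turn": [0,0,0]},
])

```text
t: 62.4
position: [525.4, -87.1, 206.0]
tcp_rot: [[-0.088, 0.996, 0.001], [0.996, 0.088, 0.0], [-0.0, 0.001, -1.0]]
wrist_force: [-1.1, -0.2, -1.1]
grip_width: 46.0
grip_force: 0.0
```

Run:
```python
from h import *
tab(); d=dict(np.load('last_side.npz')); g=cv2.cvtColor(d['img'],7)
c=np.array([547.5,-92.2])+131.5*np.array([.996,.087])
for z in(110,140): u,v=proj(d,[*c,z]); print(z,round(u,1),g[int(v),int(u)-14:int(u)+15].tolist())
d=shot('wrist'); hsv=cv2.cvtColor(d['img'],cv2.COLOR_RGB2HSV)
m=((hsv[:,:,0]<8)|(hsv[:,:,0]>172))&(hsv[:,:,1]>150)&(hsv[:,:,2]>120)
n,l,st,ce=cv2.connectedComponentsWithStats(m.astype(np.uint8)); print([ (ce[i].round(1),st[i,4],ray(d,*ce[i],31).round(1)) for i in range(1,n) if st[i,4]>60])
cv2.imwrite('pics/end.png',d['img'][:,:,::-1])
d=shot('top'); print([ (n,np.array(ray(d,*uv,32)).round(0)) for n,uv in []])
g=cv2.cvtColor(d['img'],7)
e=dict(np.load('last_side.npz')); print('hub',[cv2.cvtColor(e['img'],7)[int(v),int(u)] for u,v in [proj(e,[488,-363,z]) for z in(45,60,75)]])
```

```text
tab 312.3478260869565 212.95652173913044 23
62.45 [525.4 -86.9 205.7] [-0.1  0.6 -0.6] 45.98050223512888
110 287.1 [71, 72, 72, 72, 72, 69, 55, 56, 76, 92, 93, 96, 101, 106, 108, 108, 103, 101, 94, 75, 55, 47, 51, 66, 70, 70, 76, 102, 102]
140 286.8 [71, 71, 71, 71, 70, 69, 69, 70, 69, 60, 67, 79, 84, 88, 88, 80, 82, 83, 80, 70, 57, 64, 70, 71, 71, 72, 71, 81, 107]
[(array([226.6,  20. ]), np.int32(1279), array([430.3,  54. ,  31. ])), (array([404.5, 128.5]), np.int32(367), array([602. , -24.8,  31. ]))]
[]
hub [np.uint8(80), np.uint8(47), np.uint8(109)]
```

```bash
python3 -c "from cell import bot; print(bot.hand_in())"
```

```text
the job is handed in; nothing more can be done
None
```

I handed the job in after about 62 s on the robot clock, without seeing the judge's result. The hub was left upright at the centre of the brick and all five rings and the weight are on the spindle. The carrier is docked, and the catch's red tab is back at its starting position.

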